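# Pack the saw's setting blocks into their fitted case

## Task

Put the saw's setting blocks away: lift the plywood cover off the fitted case by its knob and stand it upright on the table, clear of the case. Take out the marker that was left lying in it and lay it on the table, bed every setting block that is out on the table flat in the recess made for its size, then put the cover back squarely over the case, fully down. Leave the other tools on the table where they are.

Things in the scene. Friction and masses are not known exactly. Their poses are not given: they have to be found in the camera images.
- case: fixed case: dark base board 255 x 200 x 10 mm; centred on it a pale plate 225 x 170 x 6 mm (top 16 mm above the table), leaving a 15 mm ledge all round. Four rectangular recesses through the plate, lined green, 6 mm deep, 2 mm wider all round than their blocks, 2 mm chamfers at the mouth. Origin: centre of the underside; x along the 255 mm side, y along the 200 mm side, z up
- case_ledge (a point): centre of the case at the height of the ledge on which the cover's rim rests, 10 mm above the table: where the cover's origin is when it is fully on. The table to the robot's right of the case (a 0.3 m square around x = 0.47, y = -0.38) is empty
- cover: loose plywood cover with brass corners, an upside-down box: 243 x 188 mm outside, 231 x 176 mm inside (3 mm clear of the plate all round), 54 mm high without its knob, 0.28 to 0.56 kg. At the start it is on the case; it fits either way round. Origin: centre of its open lower rim; x along its 243 mm side, y along its 188 mm side, z up
- cover_knob (a point): centre of the top of the cover's dark oblong wooden knob: 50 mm along the cover's x, 24 mm along its y, 27 mm high on a 3 mm brass plate; 84 mm above the cover's rim
- block_mdf: setting block, plain brown fibreboard, 120 x 55 x 18 mm, 0.05 to 0.15 kg; at the start flat on the table to the left of the case. Origin: centre of the underside; y along its 120 mm side, x along its 55 mm side, z up. It goes in recess_mdf (either way round)
- recess_mdf (a point): centre of the floor of the recess for block_mdf; its 120 mm side runs along the case's x
- block_white: setting block, white-faced, square, 65 x 65 x 25 mm, 0.05 to 0.15 kg; at the start flat on the table to the left of the case. Origin: centre of the underside; y along its 65 mm side, x along its 65 mm side, z up. It goes in recess_white (any quarter turn)
- recess_white (a point): centre of the floor of the recess for block_white; its 65 mm side runs along the case's x
- block_small: setting block, brown wood grain, the shorter and wider of the two wood-grained blocks, 75 x 50 x 30 mm, 0.05 to 0.15 kg; at the start flat on the table to the left of the case. Origin: centre of the underside; y along its 75 mm side, x along its 50 mm side, z up. It goes in recess_small (either way round)
- recess_small (a point): centre of the floor of the recess for block_small; its 75 mm side runs along the case's x
- block_oak: setting block, brown wood grain, the longer, narrower and taller of the two, 90 x 45 x 36 mm, 0.05 to 0.15 kg; at the start flat on the table to the left of the case. Origin: centre of the underside; y along its 90 mm side, x along its 45 mm side, z up. It goes in recess_oak (either way round)
- recess_oak (a point): centre of the floor of the recess for block_oak; its 90 mm side runs along the case's x
- marker: yellow and white marker, 15 x 140 x 17 mm, 0.02 kg, left behind in the case: at the start it lies crosswise over the recesses on the plate, under the cover. Origin: centre of the underside; y along its length, z up
- screwdriver: orange-handled screwdriver, 215 mm, lying on the table; not part of the job. Origin: centre of the underside
- carpenter_pencil: red pencil, 178 mm, lying on the table; not part of the job. Origin: centre of the underside
- sanding_block: red-brown sanding block, 111 mm, lying on the table; not part of the job. Origin: centre of the underside

How it is judged:
On the way, in this order (a step that is already met when the one before it is completed fails the run):
1. the cover stands upright on the table, let go, clear of the case (height (world z) of cover below 0.006 m and angle between cover's own z axis and vertical below 0.05 rad and horizontal distance between cover and case above 0.19 m and linear speed of cover below 0.02 m/s and contact force between the fingers and cover below 0.1 N), for 0.2 s.
2. every setting block that is present lies flat and square in its own recess, let go, with the cover still off the case (z of block_mdf in the frame of case between 0.007 and 0.013 m and horizontal distance between block_mdf and recess_mdf below 0.005 m and angle between each of block_mdf, block_white, block_small, block_oak's own z axis and vertical below 0.05 rad and linear speed of each of block_mdf, block_white, block_small, block_oak below 0.02 m/s and angle between the y axis of each of block_mdf, block_small, block_oak and the x axis of case, either way round below 0.06 rad and z of block_white in the frame of case between 0.007 and 0.013 m and horizontal distance between block_white and recess_white below 0.005 m and (angle between the y axis of block_white and the x axis of case, either way round below 0.06 rad or angle between the y axis of block_white and the y axis of case, either way round below 0.06 rad) and z of block_small in the frame of case between 0.007 and 0.013 m and horizontal distance between block_small and recess_small below 0.005 m and z of block_oak in the frame of case between 0.007 and 0.013 m and horizontal distance between block_oak and recess_oak below 0.005 m and horizontal distance between cover and case above 0.15 m and contact force between the fingers and block_mdf below 0.1 N and contact force between the fingers and block_white below 0.1 N and contact force between the fingers and block_small below 0.1 N and contact force between the fingers and block_oak below 0.1 N), for 0.3 s.
At the end, for the whole second after the job is handed in: each block present on its own recess floor (3 mm in height, 5 mm of centre, 0.05 rad flat, 0.06 rad square); the cover down on the ledge (3 mm in height, 7 mm of centre, 0.06 rad square, 0.03 rad level); the marker on the table, touching neither case nor cover; all at rest (z of block_mdf in the frame of case between 0.007 and 0.013 m and horizontal distance between block_mdf and recess_mdf below 0.005 m and angle between each of block_mdf, block_white, block_small, block_oak's own z axis and vertical below 0.05 rad and linear speed of each of block_mdf, block_white, block_small, block_oak, marker, cover below 0.02 m/s and angle between the y axis of each of block_mdf, block_small, block_oak and the x axis of case, either way round below 0.06 rad and z of block_white in the frame of case between 0.007 and 0.013 m and horizontal distance between block_white and recess_white below 0.005 m and (angle between the y axis of block_white and the x axis of case, either way round below 0.06 rad or angle between the y axis of block_white and the y axis of case, either way round below 0.06 rad) and z of block_small in the frame of case between 0.007 and 0.013 m and horizontal distance between block_small and recess_small below 0.005 m and z of block_oak in the frame of case between 0.007 and 0.013 m and horizontal distance between block_oak and recess_oak below 0.005 m and height (world z) of marker below 0.02 m and contact force between marker and case below 0.05 N and contact force between marker and cover below 0.05 N and z of cover in the frame of case between 0.007 and 0.013 m and horizontal distance between cover and case_ledge below 0.007 m and angle between the x axis of cover and the x axis of case, either way round below 0.06 rad and angle between cover's own z axis and vertical below 0.03 rad).
It fails at once if the screwdriver, pencil or sanding block is moved more than 4 cm (distance of any of screwdriver, carpenter_pencil, sanding_block from where it was at the start of the episode above 0.04 m).
Of block_mdf, block_white, block_small, block_oak only 3 to 4 are there at a start; the rules pass over those that are not, and their reading is None.
At some moment in a run one of block_mdf, block_white, block_small, block_oak may be knocked a few centimetres aside while the robot is not near it.
Once in a run the grip may slacken for a moment while it holds something.
It also fails if it takes over 192 s, if anything falls off the work surface, if the arm or the gripper's body presses on something with over 40 N, if the wrist force passes 120 N, or if a joint passes its speed limit or range.

## Robot

A 6-joint arm with a two-finger parallel gripper is mounted at the origin on the work surface; the furniture and walls round the work are solid. World frame = base frame: x ahead of the robot, y to its left, z up, the work surface at z = 0. Lengths are in m, angles in rad, forces in N, time in s.
With the tool pointing down it reaches from about 0.35 to 0.725 m from the base axis. Payload 6 kg.
Tool frame: the origin (TCP) lies on the centre line of the jaws, within the pads' length; the fingertips stand 14 mm ahead of it and the grasp point (between the pads) lies 5 mm behind it (env.tip_reach is the distance from the TCP to the fingertips, in m); z points along the fingers, y is the line along which they close (so a half turn about z gives the same grasp; the last joint's range is limited). The gripper opens to 85 mm and grips with 20 to 120 N. Pads are 22 mm wide; open, the fingers measure 114 mm over their backs; the gripper's body (76 mm by 85 mm) begins 54 mm behind the grasp point. The pads swing forward as they close: fully open they stand 13 mm farther back than shut.
Start: joints at [-0.779, 0.04, 0.085, 0, -1.615, -0.334], TCP at [0.265, -0.538, 0.245] pointing down, gripper open.
Joint ranges: [-2.56, 2.56], [-1.29, 2.01], [-1.08, 1.49], [-3.29, 1.98], [-2.81, -0.18], [-2.99, 2.99]. Speed limits (rad/s): [2.57, 2.57, 3.01, 3.14, 3.14, 3.14].

## Interface

Orientations are given as a unit quaternion [w, x, y, z].
In Python, from bench import env, capture gives the robot as it stands (env), with the cameras as plain functions.
- The arm moves only by the tool move_tool, called after "Call:" in YAML: its name, and indented under it one key for each argument. Schema: {"type":"object","properties":{"increments":{"type":"object","properties":{"plan":{"type":"array","items":{"type":"array","items":{"type":"number"},"minItems":7,"maxItems":7},"minItems":1,"maxItems":5}},"additionalProperties":false,"required":["plan"]},"clamp_n":{"type":"number"},"only":{"type":"string"},"quiet":{"type":"boolean"},"lines":{"type":"string"}},"required":["increments"],"additionalProperties":false}. increments is an object whose key "plan" holds a list of rows, 1 to 5 of them, each of 7 numbers: dx, dy, dz in a scale on which 1.0 is 0.3 m, then a rotation vector rx, ry, rz in a scale on which 1.0 is 4 rad, then the opening from 0.0 (shut) to 1.0 (fully open); each row is the pose to reach, as a shift and turn from the pose commanded when the call began, along the tool's axes at that moment; what a row does not reach only later rows make up. A row lasts 1/8 s, in which the tool goes at most 0.0625 m and 0.188 rad, less where a joint would pass 70% of its speed; a pose out of reach is approached as far as the arm can. The fingers move at their own pace and stop on an object; clamp_n is the grip in N (left out, the last holds). Time passes only in rows, so rows that do not move let the fingers close. The tool returns the time, the measured TCP pose, the force, the opening and the grip force at its end. only (a regular expression) keeps the lines of the reply that match it, lines (a string "A,B") keeps lines A to B, and quiet returns only ok. No shift or turn number may pass 1 either way. Input that does not fit is refused with a message, and nothing moves.
- env.get_state(): the state, without advancing time (a new reading comes with each control period).
- capture(name): name is "side" or "top" or "wrist"; returns a dict with "img" (480x640x3 uint8, red, green, blue), "fx", "fy", "cx", "cy" (pixels), "R" (3x3) and "t" (3): a world point X has camera coordinates R X + t. Camera axes: x right, y down, z forward; pixel columns grow to the right and rows downward; lengths in m; the calibration is good to about 2 mm. The wrist camera is an equidistant fisheye: a pixel r from the principal point sees the ray r / f radians off the axis. A picture is of the moment at which its call begins. There is no depth.
- env.sign_off(): hands the job in; it is judged then, once.
The state is a dict: "time_s": time; "joint_pos": joint angles; "qvel": joint speeds; "effort": joint torques, N m; "tcp_pos": TCP position; "tool_rot": TCP orientation; "wrist_force": force on the tool from outside, world axes, zero at the start; "torque": the same for the moment, N m; "finger_gap": opening from 0.0 (shut) to 1.0 (fully open); "gripper_force": force on a finger pad.
Only numpy, scipy, OpenCV 4.12 (cv2) and the standard library are available. Lean on these libraries where they do the work, as an engineer would, in place of code of your own. Each camera call takes 0.05 s, during which the arm holds its last target. There are 200 camera calls.

## Working session

There is one attempt and no reset: what is moved stays moved. The work goes in short steps, Python scripts to look and compute and a tool call to move; the robot and the scene stay as the last step left them, time stands still between calls to the robot, and variables do not carry over. Pictures are saved under pics/ and viewed, at most 14 in all, crops included, and the job is handed in when it is done.

```bash
ls; mkdir -p pics
```

Run:
```python
from bench import env, capture
import cv2,numpy as np
print(env.get_state(), env.tip_reach)
for n in ("top","side"):
    c=capture(n); cv2.imwrite(f"pics/{n}0.png",c["img"][:,:,::-1]); print(n,c["fx"],c["cx"],c["cy"],c["R"],c["t"])
```

```text
bench.py
pics
{'time_s': 0.0, 'joint_pos': array([-7.79324594e-01,  4.07994821e-02,  8.37952788e-02, -5.00222965e-04,
       -1.61550231e+00, -3.33708259e-01]), 'qvel': array([-0.00164768,  0.00094149, -0.00112197,  0.00154406, -0.00125589,
        0.00077691]), 'effort': array([ 3.69857180e-04, -3.68214977e+01,  3.47414017e+01,  6.93182856e+00,
       -5.46130061e-03, -7.68461689e-06]), 'tcp_pos': array([ 0.26511561, -0.53790123,  0.24427011]), 'tool_rot': array([-2.44729106e-04, -2.26899154e-01,  9.73917851e-01,  8.56580066e-04]), 'wrist_force': array([-0.43721605,  0.12099001,  0.59982817]), 'torque': array([ 0.0064585 ,  0.03356657, -0.02031859]), 'gripper_force': 0.0, 'finger_gap': 0.9962918979819239} 0.014
top 454.680487871914 320.40518520564956 244.75570816942115 [[-0.02172708 -0.99976241 -0.00174884]
 [-0.984283    0.02169725 -0.17526041]
 [ 0.17525671 -0.00208655 -0.98452056]] [0.19158747 0.58839946 0.95355933]
side 459.18358419214144 323.43735034317086 238.4990518256315 [[-0.94867715 -0.31579395  0.0169067 ]
 [-0.22172265  0.62605338 -0.74759363]
 [ 0.22550105 -0.7129736  -0.66394121]] [0.6040195  0.07537157 0.95902891]
```

View pics/top0.png

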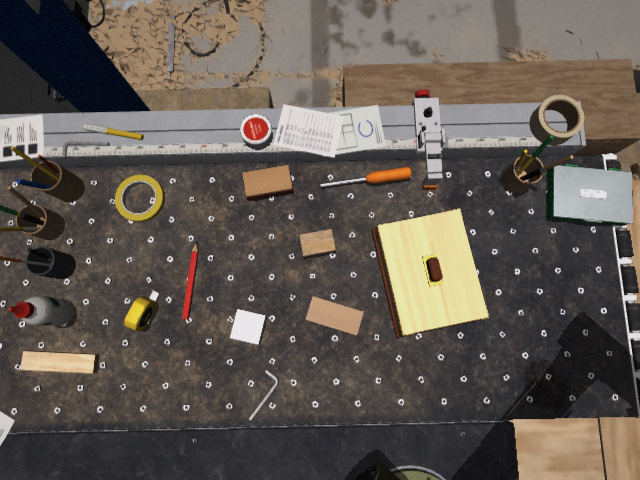

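View pics/side0.png

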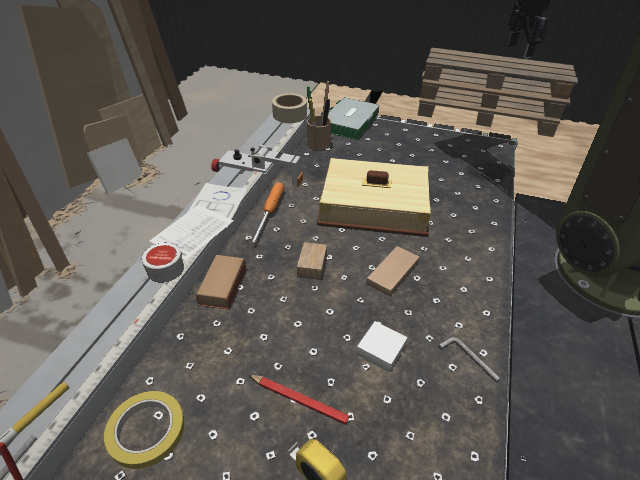

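Create h.py:
```python
import numpy as np, cv2, sys
from bench import env, capture
from scipy.spatial.transform import Rotation as Ro
def cam(n,save=None):
    c=capture(n)
    if save: cv2.imwrite(f"pics/{save}.png",c["img"][:,:,::-1])
    return c
def ray(c,uv):
    uv=np.atleast_2d(np.asarray(uv,float)); p=(uv-[c["cx"],c["cy"]])/[c["fx"],c["fy"]]
    if c.get("wrist"):
        r=np.linalg.norm(p,axis=1,keepdims=True)+1e-12; d=np.hstack([p/r*np.sin(r),np.cos(r)])
    else: d=np.hstack([p,np.ones((len(p),1))])
    return -c["R"].T@c["t"], d@c["R"]
def onplane(c,uv,z):
    o,d=ray(c,uv); return (o+d*((z-o[2])/d[:,2])[:,None])[:,:2]
def proj(c,X):
    q=np.atleast_2d(X)@c["R"].T+c["t"]
    if c.get("wrist"):
        r=np.linalg.norm(q[:,:2],axis=1,keepdims=True)+1e-12; p=q[:,:2]/r*np.arctan2(r,q[:,2:])
    else: p=q[:,:2]/q[:,2:]
    return p*[c["fx"],c["fy"]]+[c["cx"],c["cy"]]
def wcam(save=None):
    c=cam("wrist",save); c["wrist"]=1; return c
def hsv(c): return cv2.cvtColor(c["img"],cv2.COLOR_RGB2HSV)
def blob(c,mask,roi,z):
    """largest blob of mask inside roi (u0,v0,u1,v1) -> centre, (long,short) size, yaw of long side on plane z"""
    m=np.zeros(mask.shape,np.uint8); u0,v0,u1,v1=roi; m[v0:v1,u0:u1]=mask[v0:v1,u0:u1]
    m=cv2.morphologyEx(m,cv2.MORPH_OPEN,np.ones((3,3),np.uint8))
    k=max(cv2.findContours(m,cv2.RETR_EXTERNAL,cv2.CHAIN_APPROX_NONE)[0],key=cv2.contourArea)[:,0]
    b=rect(onplane(c,k,z)); return b
def rect(P):
    (x,y),(w,h),a=cv2.minAreaRect((P*1000).astype(np.float32)); a=np.radians(a)
    if w<h: w,h,a=h,w,a+np.pi/2
    a=(a+np.pi/2)%np.pi-np.pi/2
    return np.round([x/1000,y/1000],4),np.round([w,h],1),round(a,3)
def go(x=None,y=None,z=None,yaw=None):
    """delta in tool axes to world target; yaw = world angle of tool y line, tool pointing down"""
    s=env.get_state(); w,a,b,d=s["tool_rot"]; T=Ro.from_quat([a,b,d,w]); M=T.as_matrix(); p=s["tcp_pos"]
    g=[p[i] if v is None else v for i,v in enumerate((x,y,z))]
    cur=np.arctan2(M[1,1],M[0,1])
    if yaw is None: yaw=cur
    yaw=cur+(yaw-cur+np.pi/2)%np.pi-np.pi/2
    Y=np.array([np.cos(yaw),np.sin(yaw),0]); Z=np.array([0,0,-1.]); G=np.column_stack([np.cross(Y,Z),Y,Z])
    print("t%.2f tcp"%s["time_s"],np.round(p,4),"yaw %.3f j6 %.2f gap %.3f"%(cur,s["joint_pos"][5],s["finger_gap"]),"| D",np.round(M.T@(g-p),4),"R",np.round(Ro.from_matrix(M.T@G).as_rotvec(),3))
```

Run:
```python
from h import *
c=cam("top"); H=hsv(c); h,s,v=cv2.split(H)
for u,w in((317,243),(335,315),(247,327),(420,300),(433,272),(300,200),(390,300)): print((u,w),H[w,u])
wood=((h>4)&(h<22)&(s>60)&(v>90)).astype(np.uint8)
print("wood",blob(c,wood,(290,220,350,265),.030),blob(c,wood,(290,220,350,265),.036))
print("mdf",blob(c,wood,(295,290,372,340),.018))
print("white",blob(c,((s<40)&(v>170)).astype(np.uint8),(224,304,272,350),.025))
y=((h>15)&(h<35)&(s>40)&(v>150)).astype(np.uint8)
print("cover",blob(c,y,(365,200,500,345),.064))
k=((v<110)).astype(np.uint8)
print("knob",blob(c,k,(420,250,448,290),.094))
```

```text
(317, 243) [ 16 107 196]
(335, 315) [ 14  92 195]
(247, 327) [165   2 233]
(420, 300) [ 24  81 233]
(433, 272) [  8 166  95]
(300, 200) [10 34 89]
(390, 300) [  9 165 102]
wood (array([0.6031, 0.1858]), array([76. , 51.7]), np.float64(-1.415)) (array([0.602 , 0.1858]), array([75.6, 51.4]), np.float64(-1.415))
mdf (array([0.4383, 0.1514]), array([121.2,  57.3]), np.float64(1.255))
white (array([0.4187, 0.3438]), array([64.8, 64.4]), np.float64(-0.249))
cover (array([ 0.5298, -0.061 ]), array([244.3, 188.6]), np.float64(0.181))
knob (array([ 0.5276, -0.0571]), array([49.2, 26.2]), np.float64(0.178))
```

```bash
python3 -c "
from h import *
go(.529,-.059,.19,.18+np.pi/2)"
```

```text
t0.15 tcp [ 0.2651 -0.538   0.2445] yaw 2.029 j6 -0.33 gap 1.003 | D [-0.4484  0.313   0.0549] R [ 0.001 -0.     0.278]
```

Careful with the scale: shifts go in shares of 0.3 m and turns go in shares of 4 rad. That gives: -0.25 m / 0.3 = -0.8333, -0.2 m / 0.3 = -0.6667, 0.278 rad / 4 = 0.0695.

Call:
move_tool:
  increments: {"plan": [[-0.1667,0.1167,0,0,0,0.025,0.7],[-0.3333,0.2333,0,0,0,0.05,0.7],[-0.5,0.35,0,0,0,0.0695,0.7],[-0.6667,0.4667,0,0,0,0.0695,0.7],[-0.8333,0.5833,0,0,0,0.0695,0.7]]}
  clamp_n: 80

```text
time_s: 0.78
tcp_pos: [0.4126, -0.2688, 0.2452]
tool_rot: [0.0, -0.09, 0.996, 0.0]
wrist_force: [1.1, -1.7, 0.2]
finger_gap: 0.699
gripper_force: 0.0
```

```bash
python3 -c "
from h import *
go(.529,-.059,.19,.18+np.pi/2)"
```

```text
t0.78 tcp [ 0.4126 -0.2688  0.2452] yaw 1.751 j6 -1.22 gap 0.699 | D [-0.152   0.1856  0.0553] R [ 0.  0. -0.]
```

To row units: 0.1856 m / 0.3 = 0.6187, -0.152 m / 0.3 = -0.5067.

Call:
move_tool:
  increments: {"plan": [[-0.1267,0.1533,0,0,0,0,0.7],[-0.2533,0.31,0,0,0,0,0.7],[-0.38,0.4667,0.0667,0,0,0,0.7],[-0.5067,0.6187,0.1333,0,0,0,0.7],[-0.5067,0.6187,0.1833,0,0,0,0.7]]}

```text
time_s: 1.4
tcp_pos: [0.529, -0.0578, 0.1881]
tool_rot: [-0.001, -0.092, 0.996, 0.0]
wrist_force: [-0.7, -0.3, -0.4]
finger_gap: 0.702
gripper_force: 0.0
```

Run:
```python
from h import *
go(.529,-.059,.086,.18+np.pi/2)
c=wcam("w1"); print(c["fx"],proj(c,[[.529,-.059,.094]]))
```

```text
t1.40 tcp [ 0.529  -0.0578  0.1881] yaw 1.755 j6 -1.66 gap 0.702 | D [-0.     -0.0012  0.1021] R [ 0.001 -0.003  0.004]
371.64829954431775 [[312.20096066 240.49747143]]
```

View pics/w1.png

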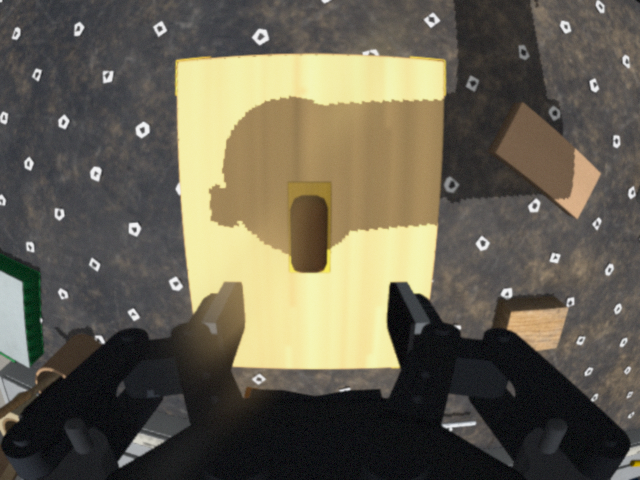

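The wrist view shows the knob top centred near (309,234), aligned with the jaws, beside my predicted (312,240). Descend and grip.

To row units: 0.102 m / 0.3 = 0.34, 0.08 m / 0.3 = 0.2667.

Call:
move_tool:
  increments: {"plan": [[0,-0.0033,0.1333,0,0,0,0.7],[0,-0.0033,0.2667,0,0,0,0.7],[0,-0.0033,0.34,0,0,0,0.7],[0,-0.0033,0.34,0,0,0,0.7],[0,-0.0033,0.34,0,0,0,0.5]]}
  clamp_n: 100

```text
time_s: 2.08
tcp_pos: [0.5293, -0.0626, 0.09]
tool_rot: [0.001, -0.089, 0.996, -0.0]
wrist_force: [0.1, 0.4, 0.1]
finger_gap: 0.509
gripper_force: 0.0
```

Call:
move_tool:
  increments: {"plan": [[0,0,0,0,0,0,0],[0,0,0,0,0,0,0],[0,0,0,0,0,0,0],[0,0,0,0,0,0,0],[0,0,0,0,0,0,0]]}
  clamp_n: 100

```text
time_s: 2.7
tcp_pos: [0.5295, -0.062, 0.0903]
tool_rot: [0.001, -0.09, 0.996, -0.0]
wrist_force: [-1.0, 1.1, 6.7]
finger_gap: 0.251
gripper_force: 99.4
```

Call:
move_tool:
  increments: {"plan": [[0,0,-0.0667,0,0,0,0],[0,0,-0.1667,0,0,0,0],[0,0,-0.3333,0,0,0,0],[0,0,-0.4,0,0,0,0],[0,0,-0.4,0,0,0,0]]}
  clamp_n: 100

```text
time_s: 3.32
tcp_pos: [0.5289, -0.0615, 0.2084]
tool_rot: [0.001, -0.09, 0.996, 0.001]
wrist_force: [-0.5, -0.5, -5.5]
finger_gap: 0.256
gripper_force: 98.9
```

Run:
```python
from h import *
go(.48,-.37,.206,.18+np.pi/2)
c=cam("side","s1")
```

```text
t3.33 tcp [ 0.5289 -0.0615  0.2084] yaw 1.751 j6 -1.65 gap 0.256 | D [ 0.1033 -0.2947  0.002 ] R [ 0.001  0.001 -0.   ]
```

View pics/s1.png

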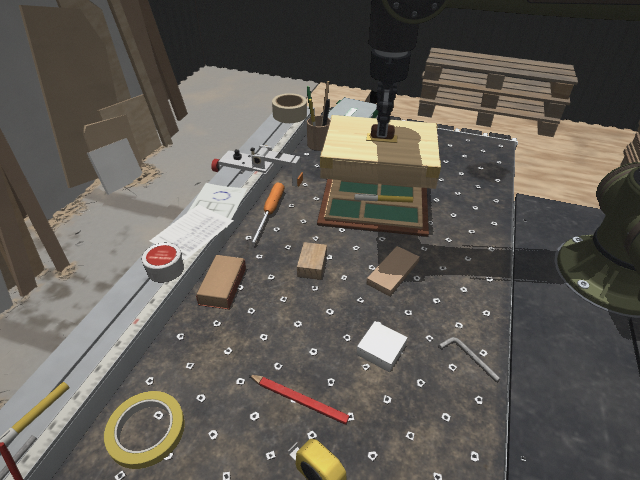

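The cover came off level (side view: cover around (380,150), the case below with the marker across it at (385,197)). Carry it to the right.

To row units: -0.24 m / 0.3 = -0.8, -0.19 m / 0.3 = -0.6333.

Call:
move_tool:
  increments: {"plan": [[0.05,-0.1333,0,0,0,0,0],[0.1133,-0.3,0,0,0,0,0],[0.1767,-0.4667,0,0,0,0,0],[0.24,-0.6333,0,0,0,0,0],[0.3,-0.8,0,0,0,0,0]]}
  clamp_n: 120

```text
time_s: 4.0
tcp_pos: [0.4817, -0.3151, 0.2049]
tool_rot: [-0.002, -0.09, 0.996, 0.001]
wrist_force: [1.1, 0.4, -3.9]
finger_gap: 0.25
gripper_force: 123.0
```

Call:
move_tool:
  increments: {"plan": [[0.05,-0.1333,0,0,0,0,0],[0.0833,-0.21,0.0667,0,0,0,0],[0.0833,-0.21,0.2,0,0,0,0],[0.0833,-0.21,0.3333,0,0,0,0],[0.0833,-0.21,0.3833,0,0,0,0]]}
  clamp_n: 120

```text
time_s: 4.62
tcp_pos: [0.467, -0.379, 0.0871]
tool_rot: [-0.004, -0.089, 0.996, 0.003]
wrist_force: [0.1, -0.8, -5.1]
finger_gap: 0.247
gripper_force: 122.8
```

```bash
python3 -c "
from h import *
go(.47,-.38,.082,.18+np.pi/2)
cam('side','s2')"
```

```text
t4.62 tcp [ 0.467  -0.379   0.0871] yaw 1.750 j6 -1.04 gap 0.247 | D [-0.0028 -0.0015  0.0051] R [ 0.006 -0.007 -0.001]
```

View pics/s2.png

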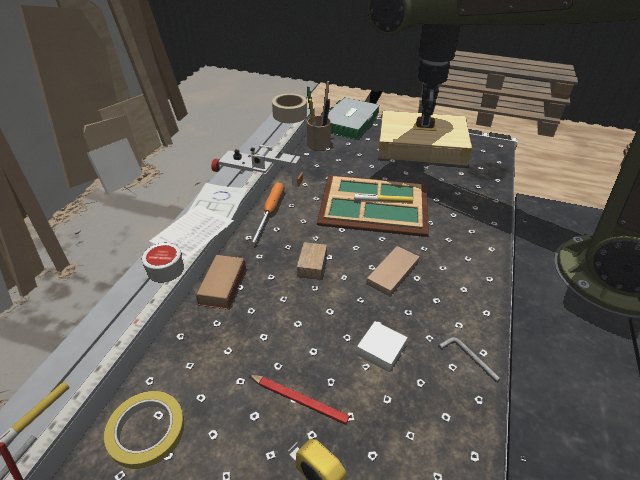

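The cover hangs just above the table at (425,140), well clear of the case. Lower to contact.

To row units: 0.007 m / 0.3 = 0.0233, 0.004 m / 0.3 = 0.0133.

Call:
move_tool:
  increments: {"plan": [[0,0,0.0133,0,0,0,0],[0,0,0.0233,0,0,0,0],[0,0,0.0233,0,0,0,0]]}

```text
time_s: 5.05
tcp_pos: [0.4701, -0.3807, 0.0872]
tool_rot: [0.001, -0.09, 0.996, -0.0]
wrist_force: [-0.4, -0.4, -5.3]
finger_gap: 0.249
gripper_force: 123.0
```

Call:
move_tool:
  increments: {"plan": [[0,0,0,0,0,0,0.2],[0,0,0,0,0,0,0.5],[0,0,0,0,0,0,0.6],[0,0,0,0,0,0,0.6],[0,0,-0.0667,0,0,0,0.6]]}

```text
time_s: 5.68
tcp_pos: [0.4689, -0.3801, 0.1055]
tool_rot: [-0.001, -0.09, 0.996, 0.001]
wrist_force: [0.2, 0.1, 0.2]
finger_gap: 0.601
gripper_force: 0.0
```

Call:
move_tool:
  increments: {"plan": [[0,0,-0.2,0,0,0,0.6],[0,0,-0.4,0,0,0,0.6],[0,0,-0.5,0,0,0,0.6]]}

```text
time_s: 6.05
tcp_pos: [0.47, -0.3814, 0.2629]
tool_rot: [0.003, -0.09, 0.996, -0.002]
wrist_force: [0.5, -0.1, 0.1]
finger_gap: 0.605
gripper_force: 0.0
```

Run:
```python
from h import *
c=cam("top","t1"); h,s,v=cv2.split(hsv(c))
for z in(.054,): print("cover",blob(c,((h>15)&(h<35)&(s>40)&(v>120)).astype(np.uint8),(500,150,640,400),z))
cv2.imwrite("pics/t1c.png",cv2.resize(c["img"][200:360,360:520,::-1],(640,640),interpolation=cv2.INTER_CUBIC)[:600])
```

```text
cover (array([ 0.4708, -0.3783]), array([245.8, 189.4]), np.float64(0.175))
```

View pics/t1.png

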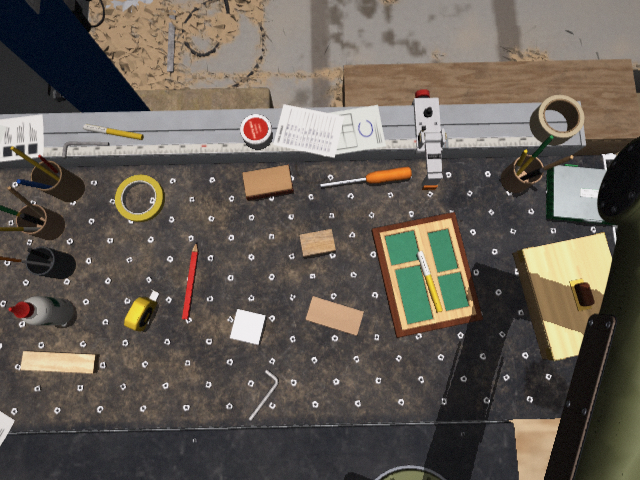

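View pics/t1c.png

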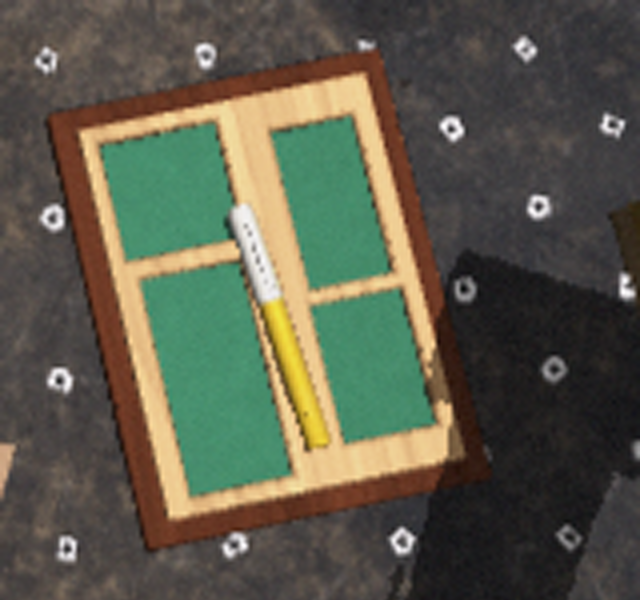

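Top view: cover stands at about (575,295); case recesses in the crop: square (white) upper left, long (mdf) lower left, narrow (oak) upper right, small lower right; marker from (419,252) to (439,311) in full pixels.

Run:
```python
from h import *
a=[]
for n in("top","side"):
    c=cam(n); h,s,v=cv2.split(hsv(c))
    g=((h>60)&(h<95)&(s>90)&(v>35)).astype(np.uint8)
    g=cv2.morphologyEx(g,cv2.MORPH_OPEN,np.ones((3,3),np.uint8))
    N,L,S,_=cv2.connectedComponentsWithStats(g)
    for i in range(1,N):
        if S[i,4]>200:
            k=cv2.findContours((L==i).astype(np.uint8),cv2.RETR_EXTERNAL,cv2.CHAIN_APPROX_NONE)[0][0][:,0]
            P=onplane(c,k,.014)
            if abs(P.mean(0)-[.53,-.06]).max()<.12: print(n,rect(P))
    if n=="top":
        P=onplane(c,[[419.5,252],[439.5,311]],.026); d=P[1]-P[0]; print("marker",P.mean(0),np.linalg.norm(d),np.arctan2(d[1],d[0]))
        y=((h>18)&(h<32)&(s>180)&(v>150)).astype(np.uint8); print("yellow",blob(c,y,(405,240,455,320),.026))
        w=((h>8)&(h<30)&(s>30)&(v>60)).astype(np.uint8)
        r=((h<14)&(s>100)&(v>25)).astype(np.uint8); print("board",blob(c,cv2.morphologyEx(r,cv2.MORPH_CLOSE,np.ones((9,9))),(365,205,490,345),.010))
go()
```

```text
top (array([ 0.5811, -0.1003]), array([90.7, 46.1]), np.float64(0.179))
top (array([ 0.5889, -0.0089]), array([66.7, 66.5]), np.float64(0.169))
top (array([ 0.4826, -0.0284]), array([121.3,  56.8]), np.float64(0.181))
top (array([ 0.4872, -0.1175]), array([76.4, 51. ]), np.float64(0.179))
marker [ 0.50901007 -0.06336543] 0.13786912616224528 -2.8752193372075667
yellow (array([ 0.4942, -0.0677]), array([51.5, 10.7]), np.float64(0.26))
board (array([ 0.5294, -0.0601]), array([254.1, 199.7]), np.float64(0.182))
side (array([ 0.5799, -0.1033]), array([89.6, 39.2]), np.float64(0.183))
side (array([ 0.4867, -0.1233]), array([75.1, 40.5]), np.float64(0.214))
side (array([ 0.588 , -0.0114]), array([64.8, 60.4]), np.float64(0.178))
side (array([ 0.4812, -0.0313]), array([119.8,  50.5]), np.float64(0.183))
t6.20 tcp [ 0.4702 -0.3811  0.2603] yaw 1.751 j6 -1.04 gap 0.599 | D [0. 0. 0.] R [-0.004  0.004  0.   ]
```

```bash
python3 -c "
from h import *
go(.509,-.0634,.12,.266+np.pi/2)"
```

```text
t6.20 tcp [ 0.4702 -0.3811  0.2603] yaw 1.751 j6 -1.04 gap 0.599 | D [-0.0943  0.3061  0.1396] R [-0.004  0.004 -0.086]
```

To row units: 0.28 m / 0.3 = 0.9333, 0.23 m / 0.3 = 0.7667, -0.086 rad / 4 = -0.0215.

Call:
move_tool:
  increments: {"plan": [[-0.0533,0.1667,0,0,0,-0.01,0.5],[-0.1133,0.3667,0,0,0,-0.0215,0.5],[-0.1733,0.5667,0,0,0,-0.0215,0.5],[-0.2333,0.7667,0,0,0,-0.0215,0.5],[-0.2867,0.9333,0.0667,0,0,-0.0215,0.5]]}

```text
time_s: 6.82
tcp_pos: [0.5045, -0.0877, 0.2376]
tool_rot: [0.001, -0.133, 0.991, -0.0]
wrist_force: [1.1, -0.9, -0.3]
finger_gap: 0.501
gripper_force: 0.0
```

Call:
move_tool:
  increments: {"plan": [[-0.0267,0.0867,0.1333,0,0,0,0.5],[-0.0267,0.0867,0.2667,0,0,0,0.5],[-0.0267,0.0867,0.4,0,0,0,0.5],[-0.0267,0.0867,0.4,0,0,0,0.5]]}

```text
time_s: 7.32
tcp_pos: [0.5028, -0.0627, 0.1129]
tool_rot: [-0.004, -0.133, 0.991, 0.0]
wrist_force: [-0.3, -0.3, 1.1]
finger_gap: 0.498
gripper_force: 0.0
```

Run:
```python
from h import *
go(.509,-.0634,.035,.266+np.pi/2)
c=wcam("w2"); print(proj(c,[[.509,-.0634,.033]]))
```

```text
t7.33 tcp [ 0.5028 -0.0627  0.1129] yaw 1.837 j6 -1.58 gap 0.498 | D [-0.0063 -0.0024  0.0779] R [ 0.001 -0.007 -0.   ]
[[310.25103998 257.54715304]]
```

View pics/w2.png

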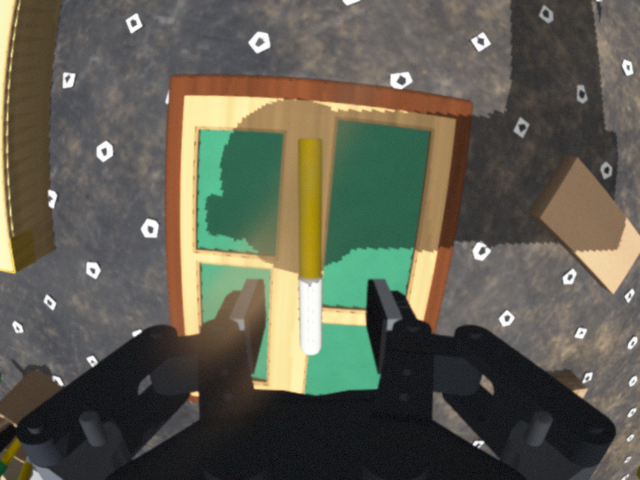

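Marker spans (310,140)–(310,352), matching the predicted (310,258), aligned with the jaws. Descend, grip, lift.

To row units: 0.072 m / 0.3 = 0.24, 0.06 m / 0.3 = 0.2.

Call:
move_tool:
  increments: {"plan": [[-0.0133,-0.0067,0.1,0,0,0,0.5],[-0.0133,-0.0067,0.2,0,0,0,0.5],[-0.0133,-0.0067,0.24,0,0,0,0.4],[-0.0133,-0.0067,0.24,0,0,0,0.3],[-0.0133,-0.0067,0.24,0,0,0,0.3]]}
  clamp_n: 50

```text
time_s: 8.0
tcp_pos: [0.5106, -0.0634, 0.0463]
tool_rot: [0.001, -0.133, 0.991, -0.0]
wrist_force: [-0.2, -0.2, 0.4]
finger_gap: 0.301
gripper_force: 0.0
```

```bash
python3 -c "
from h import *
go(z=.034)"
```

```text
t8.00 tcp [ 0.5106 -0.0634  0.0463] yaw 1.837 j6 -1.57 gap 0.301 | D [0.     0.     0.0123] R [-0.001  0.003  0.   ]
```

Call:
move_tool:
  increments: {"plan": [[0,0,0,0,0,0,0],[0,0,0,0,0,0,0],[0,0,0,0,0,0,0],[0,0,0,0,0,0,0]]}
  clamp_n: 50

```text
time_s: 8.5
tcp_pos: [0.5103, -0.0634, 0.0456]
tool_rot: [0.001, -0.133, 0.991, -0.0]
wrist_force: [-0.4, 0.5, 5.2]
finger_gap: 0.004
gripper_force: 2.9
```

Call:
move_tool:
  increments: {"plan": [[0,0,-0.1667,0,0,0,0],[0,0,-0.2667,0,0,0,0],[0,0,-0.2667,0,0,0,0]]}

```text
time_s: 8.88
tcp_pos: [0.5108, -0.0633, 0.1271]
tool_rot: [0.002, -0.133, 0.991, 0.0]
wrist_force: [-1.0, -0.3, -0.4]
finger_gap: 0.001
gripper_force: 0.0
```

```bash
python3 -c "
from h import *
go(.36,-.17,.11,.266)"
```

```text
t8.88 tcp [ 0.5108 -0.0633  0.1271] yaw 1.837 j6 -1.57 gap 0.001 | D [ 0.1736 -0.0634  0.0163] R [0.003 0.004 1.571]
```

Call:
move_tool:
  increments: {"plan": [[0,0,0,0,0,0,0.45],[0,0,0,0,0,0,0.45]]}

```text
time_s: 9.12
tcp_pos: [0.5088, -0.0635, 0.1228]
tool_rot: [-0.001, -0.132, 0.991, 0.0]
wrist_force: [0.6, -0.0, -0.1]
finger_gap: 0.416
gripper_force: 0.0
```

Run:
```python
from h import *
go(.509,-.0634,.034)
c=wcam("w3"); print(proj(c,[[.509,-.0634,.033]]))
```

```text
t9.12 tcp [ 0.5088 -0.0635  0.1228] yaw 1.837 j6 -1.57 gap 0.416 | D [-0.0004 -0.      0.0888] R [ 0.001 -0.002  0.   ]
[[314.21704245 243.0650415 ]]
```

View pics/w3.png

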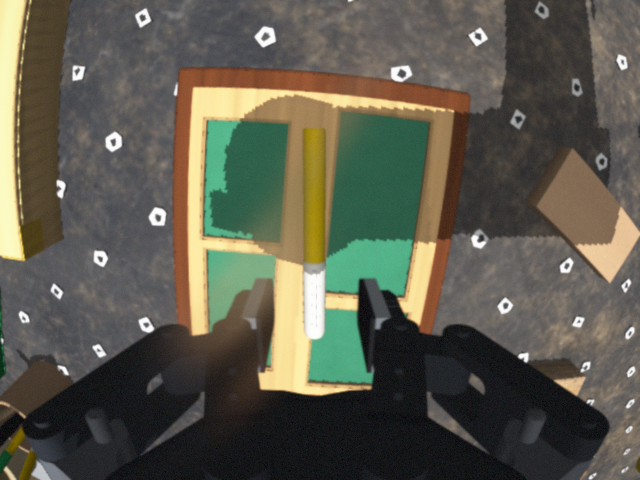

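The marker is undisturbed, (314,128)–(314,337). Go down the full 0.089 this time, with settling rows.

To row units: 0.089 m / 0.3 = 0.2967, 0.06 m / 0.3 = 0.2.

Call:
move_tool:
  increments: {"plan": [[0,0,0.1,0,0,0,0.45],[0,0,0.2,0,0,0,0.4],[0,0,0.2967,0,0,0,0.4],[0,0,0.2967,0,0,0,0.35],[0,0,0.2967,0,0,0,0.35]]}
  clamp_n: 50

```text
time_s: 9.8
tcp_pos: [0.5098, -0.0634, 0.0361]
tool_rot: [0.0, -0.133, 0.991, -0.0]
wrist_force: [-0.4, 0.6, 1.0]
finger_gap: 0.353
gripper_force: 0.0
```

Call:
move_tool:
  increments: {"plan": [[0,0,0,0,0,0,0],[0,0,0,0,0,0,0],[0,0,0,0,0,0,0],[0,0,0,0,0,0,0]]}
  clamp_n: 50

```text
time_s: 10.3
tcp_pos: [0.5103, -0.0633, 0.0367]
tool_rot: [0.001, -0.133, 0.991, -0.0]
wrist_force: [-1.3, 1.3, 6.4]
finger_gap: 0.161
gripper_force: 51.7
```

Call:
move_tool:
  increments: {"plan": [[0,0,-0.1333,0,0,0,0],[0,0,-0.2667,0,0,0,0],[0,0,-0.2667,0,0,0,0],[0,0,-0.2667,0,0,0,0]]}

```text
time_s: 10.8
tcp_pos: [0.5091, -0.0632, 0.1147]
tool_rot: [-0.0, -0.132, 0.991, 0.0]
wrist_force: [-0.2, -0.2, 0.2]
finger_gap: 0.156
gripper_force: 51.0
```

```bash
python3 -c "
from h import *
go(.36,-.17,.11,.266)"
```

```text
t10.80 tcp [ 0.5091 -0.0632  0.1147] yaw 1.836 j6 -1.57 gap 0.156 | D [ 0.1719 -0.0639  0.0047] R [ 0.00e+00 -1.00e-03  1.57e+00]
```

To row units: 0.172 m / 0.3 = 0.5733, 0.14 m / 0.3 = 0.4667, -0.9 rad / 4 = -0.225.

Call:
move_tool:
  increments: {"plan": [[0.1167,-0.0433,0,0,0,-0.045,0],[0.2333,-0.0867,0,0,0,-0.09,0],[0.35,-0.13,0,0,0,-0.135,0],[0.4667,-0.1733,0,0,0,-0.18,0],[0.5733,-0.2133,0,0,0,-0.225,0]]}

```text
time_s: 11.42
tcp_pos: [0.3587, -0.1708, 0.1138]
tool_rot: [-0.001, -0.553, 0.833, 0.001]
wrist_force: [0.6, -0.6, -0.0]
finger_gap: 0.166
gripper_force: 30.7
```

Call:
move_tool:
  increments: {"plan": [[0,0,0,0,0,-0.0425,0],[0,0,0,0,0,-0.085,0],[0,0,0,0,0,-0.1275,0],[0,0,0,0,0,-0.1675,0],[0,0,0,0,0,-0.1675,0]]}

```text
time_s: 12.05
tcp_pos: [0.3598, -0.1702, 0.1141]
tool_rot: [0.0, 0.794, -0.608, -0.001]
wrist_force: [-0.3, 0.1, 0.1]
finger_gap: 0.154
gripper_force: 54.0
```

```bash
python3 -c "
from h import *
go(.36,-.17,.022,.266)"
```

```text
t12.05 tcp [ 0.3598 -0.1702  0.1141] yaw -2.878 j6 0.19 gap 0.154 | D [-0.0001 -0.0005  0.0921] R [ 0.002  0.001 -0.002]
```

To row units: 0.091 m / 0.3 = 0.3033, 0.08 m / 0.3 = 0.2667.

Call:
move_tool:
  increments: {"plan": [[0,0,0.1333,0,0,0,0],[0,0,0.2667,0,0,0,0],[0,0,0.3033,0,0,0,0],[0,0,0.3033,0,0,0,0],[0,0,0.3033,0,0,0,0]]}

```text
time_s: 12.68
tcp_pos: [0.3614, -0.1705, 0.026]
tool_rot: [-0.001, 0.794, -0.608, 0.001]
wrist_force: [1.6, -0.4, 0.4]
finger_gap: 0.163
gripper_force: 54.0
```

Call:
move_tool:
  increments: {"plan": [[0,0,0,0,0,0,0.2],[0,0,0,0,0,0,0.35],[0,0,-0.1,0,0,0,0.5],[0,0,-0.3,0,0,0,0.8],[0,0,-0.5,0,0,0,0.9]]}
  clamp_n: 60

```text
time_s: 13.3
tcp_pos: [0.36, -0.1704, 0.1763]
tool_rot: [0.0, 0.794, -0.608, 0.0]
wrist_force: [1.1, 0.3, 0.4]
finger_gap: 0.893
gripper_force: 0.0Traceback (most recent call last):
```

Run:
```python
from h import *
c=cam("top","t2"); h,s,v=cv2.split(hsv(c))
print("yellow",blob(c,((h>18)&(h<32)&(s>150)&(v>110)).astype(np.uint8),(400,280,560,420),.0085))
wood=((h>4)&(h<22)&(s>60)&(v>90)).astype(np.uint8)
print("small",blob(c,wood,(290,220,365,265),.030))
print("mdf",blob(c,wood,(285,280,374,350),.018))
print("white",blob(c,((s<40)&(v>170)).astype(np.uint8),(220,300,275,355),.025))
go(.6025,.1858,.15,-1.415+np.pi/2)
```

```text
  File "<stdin>", line 3, in <module>
  File "h.py", line 29, in blob
    k=max(cv2.findContours(m,cv2.RETR_EXTERNAL,cv2.CHAIN_APPROX_NONE)[0],key=cv2.contourArea)[:,0]
      ~~~^^^^^^^^^^^^^^^^^^^^^^^^^^^^^^^^^^^^^^^^^^^^^^^^^^^^^^^^^^^^^^^^^^^^^^^^^^^^^^^^^^^^
ValueError: max() iterable argument is empty
```

Run:
```python
from h import *
c=cam("top"); h,s,v=cv2.split(hsv(c))
wood=((h>4)&(h<22)&(s>60)&(v>90)).astype(np.uint8)
print("small",blob(c,wood,(290,220,365,265),.030))
print("mdf",blob(c,wood,(285,280,374,350),.018))
print("white",blob(c,((s<40)&(v>170)).astype(np.uint8),(220,300,275,355),.025))
go(.6025,.1858,.15,-1.415+np.pi/2)
```

```text
small (array([0.6031, 0.1858]), array([76.5, 52. ]), np.float64(-1.405))
mdf (array([0.4384, 0.1514]), array([121.1,  57.4]), np.float64(1.255))
white (array([0.4186, 0.3438]), array([65.1, 64.5]), np.float64(-0.245))
t13.40 tcp [ 0.3629 -0.1713  0.1821] yaw -2.877 j6 0.19 gap 0.898 | D [-0.2822 -0.3243  0.034 ] R [-0.011 -0.005  0.109]
```

To row units: -0.217 m / 0.3 = -0.7233, -0.19 m / 0.3 = -0.6333, 0.1 rad / 4 = 0.025.

Call:
move_tool:
  increments: {"plan": [[-0.1267,-0.1433,0,0,0,0.0075,0.85],[-0.2533,-0.2867,0,0,0,0.015,0.85],[-0.38,-0.4333,0,0,0,0.025,0.85],[-0.5067,-0.5767,0,0,0,0.025,0.85],[-0.6333,-0.7233,0,0,0,0.025,0.85]]}

```text
time_s: 14.02
tcp_pos: [0.521, 0.0717, 0.1745]
tool_rot: [-0.0, 0.763, -0.646, 0.0]
wrist_force: [0.9, -0.6, 1.5]
finger_gap: 0.849
gripper_force: 0.0
```

Call:
move_tool:
  increments: {"plan": [[-0.1267,-0.1433,0,0,0,0,0.85],[-0.2533,-0.2867,0,0,0,0,0.85],[-0.3,-0.35,0.0667,0,0,0,0.85],[-0.3,-0.35,0.1333,0,0,0,0.85],[-0.3,-0.35,0.1333,0,0,0,0.85]]}

```text
time_s: 14.65
tcp_pos: [0.6075, 0.1751, 0.1317]
tool_rot: [0.002, 0.763, -0.647, -0.001]
wrist_force: [0.2, -0.6, -0.3]
finger_gap: 0.851
gripper_force: 0.0
```

Run:
```python
from h import *
c=cam("top","t2"); h,s,v=cv2.split(hsv(c))
print("yellow",blob(c,((h>18)&(h<32)&(s>150)&(v>110)).astype(np.uint8),(400,280,500,420),.0085))
w=wcam("w4"); print(proj(w,[[.6035,.1858,.03]]))
go(.6035,.1858,.030,-1.41+np.pi/2)
```

```text
yellow (array([ 0.3679, -0.1878]), array([58. , 13.7]), np.float64(-1.305))
[[321.14056625 253.28784321]]
t14.75 tcp [0.6087 0.1752 0.1352] yaw -2.977 j6 -0.43 gap 0.849 | D [-0.0114  0.0035  0.1052] R [-0.001 -0.     0.004]
```

View pics/w4.png

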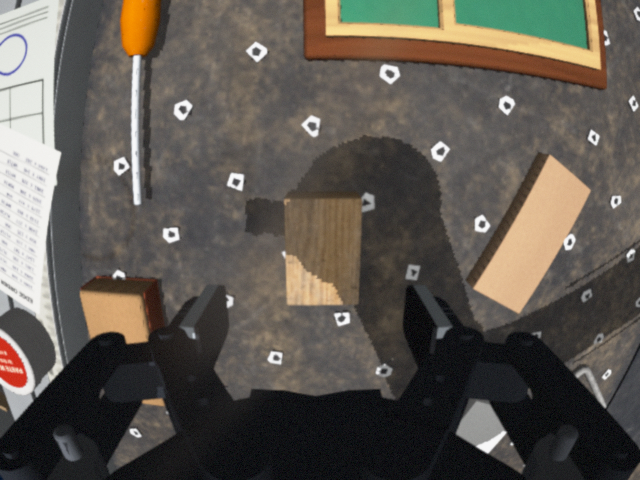

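Wrist view: small block (287–361, 196–305), centre (324,250) on prediction; jaws clear of the sanding block. Descend.

To row units: 0.106 m / 0.3 = 0.3533, 0.07 m / 0.3 = 0.2333.

Call:
move_tool:
  increments: {"plan": [[-0.0367,0.0117,0.1,0,0,0,0.85],[-0.0367,0.0117,0.2333,0,0,0,0.85],[-0.0367,0.0117,0.3533,0,0,0,0.85],[-0.0367,0.0117,0.3533,0,0,0,0.8],[-0.0367,0.0117,0.3533,0,0,0,0.75]]}
  clamp_n: 80

```text
time_s: 15.38
tcp_pos: [0.6048, 0.1863, 0.0313]
tool_rot: [-0.002, 0.763, -0.646, 0.001]
wrist_force: [0.3, -0.9, 1.6]
finger_gap: 0.747
gripper_force: 0.0
```

Call:
move_tool:
  increments: {"plan": [[0,0,0,0,0,0,0.3],[0,0,0,0,0,0,0.3],[0,0,0,0,0,0,0.3],[0,0,0,0,0,0,0.3]]}
  clamp_n: 80

```text
time_s: 15.88
tcp_pos: [0.6052, 0.1868, 0.0319]
tool_rot: [-0.002, 0.763, -0.646, 0.001]
wrist_force: [-1.0, 0.2, 6.4]
finger_gap: 0.555
gripper_force: 83.7
```

Call:
move_tool:
  increments: {"plan": [[0,0,-0.1333,0,0,0,0.3],[0,0,-0.2667,0,0,0,0.3],[0,0,-0.2667,0,0,0,0.3],[0,0,-0.2667,0,0,0,0.3]]}

```text
time_s: 16.38
tcp_pos: [0.6034, 0.1863, 0.1086]
tool_rot: [-0.0, 0.763, -0.647, -0.0]
wrist_force: [-0.4, 0.4, -1.1]
finger_gap: 0.563
gripper_force: 82.9
```

Run:
```python
from h import *
cam("side","s3")
C=np.array([.5294,-.0601]); a=.18; e=np.array([np.cos(a),np.sin(a)]); n=np.array([-e[1],e[0]])
for k,(x,y) in dict(mdf=(-.0404,.0397),white=(.0678,.0397),oak=(.0437,-.0489),small=(-.0518,-.0489)).items(): print(k,C+x*e+y*n)
t=C-.0518*e-.0489*n
go(t[0],t[1],.11,a+np.pi/2)
```

```text
mdf [ 0.48254524 -0.0282742 ]
white [ 0.58899713 -0.0089032 ]
oak [ 0.58114852 -0.10038636]
small [ 0.48719144 -0.11748369]
t16.43 tcp [0.6031 0.1861 0.1076] yaw -2.977 j6 -0.45 gap 0.563 | D [ 0.2804  0.1641 -0.0023] R [ 1.000e-03 -1.000e-03  1.556e+00]
```

Rotate 1.556 & translate. 9 rows for rotation. First call 5 rows rz .9.

To row units: 0.19 m / 0.3 = 0.6333, 0.042 m / 0.3 = 0.14, 0.9 rad / 4 = 0.225.

Call:
move_tool:
  increments: {"plan": [[0.1,0.06,0,0,0,0.045,0.3],[0.2333,0.14,0,0,0,0.09,0.3],[0.3667,0.22,0,0,0,0.135,0.3],[0.5,0.3,0,0,0,0.18,0.3],[0.6333,0.3733,0,0,0,0.225,0.3]]}

```text
time_s: 17.05
tcp_pos: [0.523, -0.021, 0.1072]
tool_rot: [-0.001, -0.403, 0.915, 0.0]
wrist_force: [0.4, -0.6, -0.7]
finger_gap: 0.559
gripper_force: 82.8
```

Call:
move_tool:
  increments: {"plan": [[0,0,0,0,0,0.0425,0.3],[0,0,0,0,0,0.085,0.3],[0,0,0,0,0,0.1275,0.3],[0,0,0,0,0,0.164,0.3],[0,0,0,0,0,0.164,0.3]]}

```text
time_s: 17.68
tcp_pos: [0.5237, -0.0198, 0.1073]
tool_rot: [-0.001, -0.09, 0.996, -0.0]
wrist_force: [0.3, -0.3, -1.1]
finger_gap: 0.56
gripper_force: 82.8
```

```bash
python3 -c "
from h import *
go(.4872,-.1175,.065,.18+np.pi/2)"
```

```text
t17.68 tcp [ 0.5237 -0.0198  0.1073] yaw 1.752 j6 -1.74 gap 0.560 | D [ 0.0534 -0.0896  0.0424] R [ 0.    -0.002  0.001]
```

To row units: -0.09 m / 0.3 = -0.3, 0.053 m / 0.3 = 0.1767.

Call:
move_tool:
  increments: {"plan": [[0.09,-0.15,0,0,0,0,0.3],[0.1767,-0.3,0,0,0,0,0.3],[0.1767,-0.3,0.0667,0,0,0,0.3],[0.1767,-0.3,0.1333,0,0,0,0.3],[0.1767,-0.3,0.1333,0,0,0,0.3]]}

```text
time_s: 18.3
tcp_pos: [0.4867, -0.1178, 0.0662]
tool_rot: [-0.002, -0.091, 0.996, 0.0]
wrist_force: [-0.1, 0.5, -0.8]
finger_gap: 0.561
gripper_force: 82.8
```

Call:
move_tool:
  increments: {"plan": [[0,0,0,0,0,0,0.3]]}

```text
time_s: 18.42
tcp_pos: [0.4886, -0.1177, 0.069]
tool_rot: [0.0, -0.091, 0.996, -0.0]
wrist_force: [0.7, 0.5, -1.0]
finger_gap: 0.556
gripper_force: 82.8
```

Run:
```python
from h import *
go(.4872,-.1175,.042,.18+np.pi/2)
w=wcam("w5")
```

```text
t18.43 tcp [ 0.4886 -0.1177  0.069 ] yaw 1.752 j6 -1.56 gap 0.556 | D [0.0013 0.0004 0.027 ] R [-0.     0.     0.002]
```

View pics/w5.png

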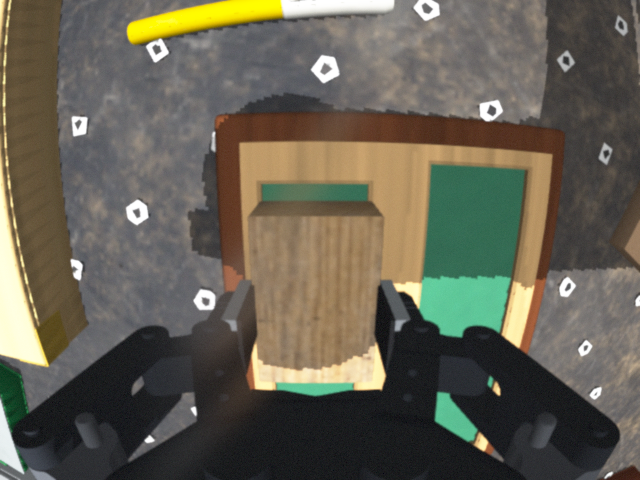

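Block hovers squarely over its recess: recess edges (262–370) centred on the block's lower edge (256–385). Lower it.

Careful with the scale: shifts go in shares of 0.3 m and turns go in shares of 4 rad. That gives: 0.026 m / 0.3 = 0.0867, 0.023 m / 0.3 = 0.0767.

Call:
move_tool:
  increments: {"plan": [[0.0033,0,0.0333,0,0,0,0.3],[0.0033,0,0.06,0,0,0,0.3],[0.0033,0,0.0767,0,0,0,0.3],[0.0033,0,0.0867,0,0,0,0.3],[0.0033,0,0.0867,0,0,0,0.3]]}

```text
time_s: 19.1
tcp_pos: [0.4873, -0.1179, 0.0423]
tool_rot: [0.0, -0.09, 0.996, -0.0]
wrist_force: [0.3, -0.4, -0.1]
finger_gap: 0.56
gripper_force: 82.8
```

```bash
python3 -c "
from h import *
go()"
```

```text
t19.10 tcp [ 0.4873 -0.1179  0.0423] yaw 1.751 j6 -1.56 gap 0.560 | D [0. 0. 0.] R [-0.  0.  0.]
```

To row units: -0.1 m / 0.3 = -0.3333, -0.08 m / 0.3 = -0.2667.

Call:
move_tool:
  increments: {"plan": [[0,0,0,0,0,0,0.68],[0,0,0,0,0,0,0.72],[0,0,-0.1,0,0,0,0.75],[0,0,-0.2667,0,0,0,0.85],[0,0,-0.3333,0,0,0,0.85]]}

```text
time_s: 19.73
tcp_pos: [0.4885, -0.1181, 0.146]
tool_rot: [0.002, -0.09, 0.996, -0.0]
wrist_force: [0.4, 0.2, -0.2]
finger_gap: 0.848
gripper_force: 0.0
```

Call:
move_tool:
  increments: {"plan": [[0,0,0,0,0,0,0.85]]}

```text
time_s: 19.85
tcp_pos: [0.4882, -0.1179, 0.1443]
tool_rot: [0.002, -0.09, 0.996, -0.0]
wrist_force: [-0.6, 0.4, -0.1]
finger_gap: 0.852
gripper_force: 0.0
```

Run:
```python
from h import *
c=cam("top","t3"); h,s,v=cv2.split(hsv(c))
wood=((h>4)&(h<22)&(s>60)&(v>90)).astype(np.uint8)
print("mdf",blob(c,wood,(285,280,374,350),.018))
print("white",blob(c,((s<40)&(v>170)).astype(np.uint8),(200,290,295,365),.025))
go(.4384,.1514,.12,1.255-np.pi/2)
```

```text
mdf (array([0.4389, 0.1529]), array([117.6,  57.4]), np.float64(1.255))
white (array([0.4186, 0.3438]), array([65.1, 64.5]), np.float64(-0.245))
t19.90 tcp [ 0.4874 -0.1177  0.1425] yaw 1.751 j6 -1.56 gap 0.848 | D [2.000e-04 2.735e-01 2.260e-02] R [-0.000e+00  1.000e-03 -1.075e+00]
```

To row units: 0.273 m / 0.3 = 0.91, 0.23 m / 0.3 = 0.7667, -0.9 rad / 4 = -0.225.

Call:
move_tool:
  increments: {"plan": [[0,0.1667,0,0,0,-0.045,0.85],[0,0.3667,0,0,0,-0.09,0.85],[0,0.5667,0,0,0,-0.135,0.85],[0,0.7667,0,0,0,-0.18,0.85],[0,0.91,0,0,0,-0.225,0.85]]}

```text
time_s: 20.52
tcp_pos: [0.4371, 0.1526, 0.1407]
tool_rot: [-0.001, -0.517, 0.856, 0.0]
wrist_force: [0.6, -0.0, 0.4]
finger_gap: 0.848
gripper_force: 0.0
```

Call:
move_tool:
  increments: {"plan": [[0,0,0.0667,0,0,-0.0438,0.85],[0,0,0.0667,0,0,-0.0438,0.85],[0,0,0.0667,0,0,-0.0438,0.85]]}

```text
time_s: 20.9
tcp_pos: [0.4385, 0.1502, 0.1222]
tool_rot: [-0.0, -0.585, 0.811, -0.0]
wrist_force: [-0.4, -0.1, -0.3]
finger_gap: 0.85
gripper_force: 0.0
```

Run:
```python
from h import *
c=cam("top","t4"); h,s,v=cv2.split(hsv(c))
wood=((h>4)&(h<22)&(s>60)&(v>60)).astype(np.uint8)
w=wcam("w6"); h,s,v=cv2.split(hsv(w))
print(proj(w,[[.4384,.1514,.018]]))
k=((h>4)&(h<22)&(s>60)&(v>70)).astype(np.uint8)
u,q=proj(w,[[.4384,.1514,.018]])[0].astype(int)
try: print("mdf wrist",blob(w,k,(u-110,max(q-130,0),u+110,q+130),.018))
except Exception as e: print(e)
go(.4384,.1514,.020,1.255-np.pi/2)
```

```text
[[317.25145917 237.14863668]]
mdf wrist (array([0.4379, 0.1514]), array([120.7,  55.8]), np.float64(1.253))
t21.00 tcp [0.4388 0.1503 0.1228] yaw 2.822 j6 -1.09 gap 0.849 | D [-0.0009  0.0007  0.1028] R [-0.     0.    -0.003]
```

View pics/w6.png

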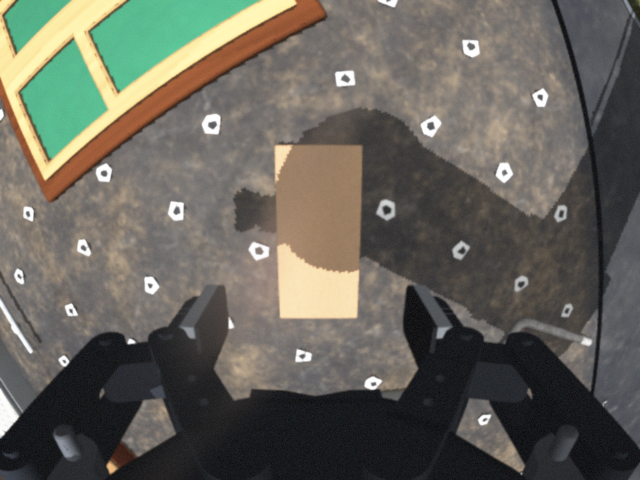

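Wrist view: mdf block (276–362, 145–318), exactly where measured. Descend and grip.

To row units: 0.102 m / 0.3 = 0.34, 0.07 m / 0.3 = 0.2333.

Call:
move_tool:
  increments: {"plan": [[-0.0033,0.0033,0.1,0,0,0,0.85],[-0.0033,0.0033,0.2333,0,0,0,0.85],[-0.0033,0.0033,0.34,0,0,0,0.85],[-0.0033,0.0033,0.34,0,0,0,0.8],[-0.0033,0.0033,0.34,0,0,0,0.78]]}
  clamp_n: 80

```text
time_s: 21.62
tcp_pos: [0.4388, 0.1523, 0.0222]
tool_rot: [0.001, -0.587, 0.81, -0.0]
wrist_force: [0.8, 0.1, 0.3]
finger_gap: 0.781
gripper_force: 0.0
```

Call:
move_tool:
  increments: {"plan": [[0,0,0,0,0,0,0.3],[0,0,0,0,0,0,0.3],[0,0,0,0,0,0,0.3],[0,0,0,0,0,0,0.3]]}
  clamp_n: 80

```text
time_s: 22.12
tcp_pos: [0.4392, 0.1528, 0.0231]
tool_rot: [0.002, -0.587, 0.81, -0.0]
wrist_force: [-1.6, -0.8, 5.4]
finger_gap: 0.608
gripper_force: 83.5
```

Call:
move_tool:
  increments: {"plan": [[0,0,-0.1333,0,0,0,0.3],[0,0,-0.2667,0,0,0,0.3],[0,0,-0.2667,0,0,0,0.3],[0,0,-0.2667,0,0,0,0.3]]}

```text
time_s: 22.62
tcp_pos: [0.4376, 0.1521, 0.1004]
tool_rot: [0.0, -0.587, 0.81, 0.0]
wrist_force: [0.3, -0.3, -1.5]
finger_gap: 0.61
gripper_force: 84.0
```

Run:
```python
from h import *
go(.4825,-.0283,.07,.18+np.pi/2)
```

```text
t22.62 tcp [0.4376 0.1521 0.1004] yaw 2.825 j6 -1.09 gap 0.610 | D [ 0.1576 -0.0988  0.0302] R [1.000e-03 1.000e-03 1.075e+00]
```

To row units: 0.157 m / 0.3 = 0.5233, 0.14 m / 0.3 = 0.4667, 0.18 rad / 4 = 0.045.

Call:
move_tool:
  increments: {"plan": [[0.1167,-0.0733,0,0,0,0.045,0.3],[0.2333,-0.1467,0,0,0,0.09,0.3],[0.35,-0.22,0,0,0,0.135,0.3],[0.4667,-0.2933,0,0,0,0.18,0.3],[0.5233,-0.33,0,0,0,0.225,0.3]]}

```text
time_s: 23.25
tcp_pos: [0.4825, -0.0299, 0.0989]
tool_rot: [-0.001, -0.173, 0.985, -0.0]
wrist_force: [0.2, 0.7, -0.4]
finger_gap: 0.609
gripper_force: 84.0
```

Call:
move_tool:
  increments: {"plan": [[0,0,0,0,0,0.0438,0.3],[0,0,0,0,0,0.0438,0.3],[0,0,0.0667,0,0,0.0438,0.3],[0,0,0.1,0,0,0.0438,0.3],[0,0,0.1,0,0,0.0438,0.3]]}

```text
time_s: 23.88
tcp_pos: [0.4824, -0.028, 0.0693]
tool_rot: [-0.001, -0.091, 0.996, -0.0]
wrist_force: [-0.5, 0.4, -0.2]
finger_gap: 0.607
gripper_force: 84.0
```

```bash
python3 -c "
from h import *
go(.4835,-.0281,.033,.18+np.pi/2)"
```

```text
t23.88 tcp [ 0.4824 -0.028   0.0693] yaw 1.753 j6 -1.75 gap 0.607 | D [-0.0011 -0.0003  0.0363] R [-0.    -0.002  0.002]
```

To row units: 0.036 m / 0.3 = 0.12, 0.025 m / 0.3 = 0.0833.

Call:
move_tool:
  increments: {"plan": [[-0.0033,0,0.05,0,0,0,0.3],[-0.0033,0,0.0833,0,0,0,0.3],[-0.0033,0,0.1033,0,0,0,0.3],[-0.0033,0,0.12,0,0,0,0.3],[-0.0033,0,0.12,0,0,0,0.3]]}

```text
time_s: 24.5
tcp_pos: [0.4839, -0.0279, 0.034]
tool_rot: [-0.0, -0.09, 0.996, -0.0]
wrist_force: [-0.8, -0.1, -0.9]
finger_gap: 0.605
gripper_force: 84.0
```

```bash
python3 -c "
from h import *
go()"
```

```text
t24.50 tcp [ 0.4839 -0.0279  0.034 ] yaw 1.751 j6 -1.75 gap 0.605 | D [0. 0. 0.] R [-0.    -0.001 -0.   ]
```

To row units: -0.1 m / 0.3 = -0.3333, -0.08 m / 0.3 = -0.2667.

Call:
move_tool:
  increments: {"plan": [[0,0,0,0,0,0,0.7],[0,0,0,0,0,0,0.78],[0,0,-0.1,0,0,0,0.8],[0,0,-0.2667,0,0,0,1.0],[0,0,-0.3333,0,0,0,1.0]]}

```text
time_s: 25.12
tcp_pos: [0.4854, -0.0278, 0.1381]
tool_rot: [0.003, -0.09, 0.996, 0.0]
wrist_force: [0.9, -0.3, -0.3]
finger_gap: 0.998
gripper_force: 0.0
```

Call:
move_tool:
  increments: {"plan": [[0,0,0,0,0,0,1.0]]}

```text
time_s: 25.25
tcp_pos: [0.4851, -0.0276, 0.1365]
tool_rot: [0.002, -0.09, 0.996, 0.0]
wrist_force: [0.2, -0.5, -0.6]
finger_gap: 0.999
gripper_force: 0.0
```

Run:
```python
from h import *
c=cam("top","t5"); h,s,v=cv2.split(hsv(c))
print("white",blob(c,((s<40)&(v>170)).astype(np.uint8),(200,290,295,365),.025))
go(.4186,.3438,.13,-.245+np.pi)
```

```text
white (array([0.4186, 0.3438]), array([65.1, 64.5]), np.float64(-0.245))
t25.30 tcp [ 0.4843 -0.0276  0.1346] yaw 1.751 j6 -1.75 gap 0.995 | D [-0.0018  0.3772  0.0049] R [-0.000e+00  1.000e-03 -1.146e+00]
```

To row units: 0.3 m / 0.3 = 1, 0.24 m / 0.3 = 0.8, -0.9 rad / 4 = -0.225.

Call:
move_tool:
  increments: {"plan": [[0,0.2,0,0,0,-0.045,1],[0,0.4,0,0,0,-0.09,1],[0,0.6,0,0,0,-0.135,1],[0,0.8,0,0,0,-0.18,1],[-0.0033,1,0,0,0,-0.225,1]]}

```text
time_s: 25.92
tcp_pos: [0.4302, 0.2691, 0.1329]
tool_rot: [-0.001, -0.517, 0.856, -0.0]
wrist_force: [1.0, -0.0, 0.3]
finger_gap: 0.998
gripper_force: 0.0
```

```bash
python3 -c "
from h import *
go(.4186,.3438,.13,-.245+np.pi)"
```

```text
t25.93 tcp [0.4302 0.2691 0.1329] yaw 2.657 j6 -1.44 gap 0.998 | D [-0.0607  0.0451  0.0028] R [ 0.001 -0.001 -0.24 ]
```

To row units: -0.061 m / 0.3 = -0.2033, 0.045 m / 0.3 = 0.15, -0.24 rad / 4 = -0.06.

Call:
move_tool:
  increments: {"plan": [[-0.1333,0.1,0,0,0,-0.0425,1],[-0.2033,0.15,0,0,0,-0.06,1],[-0.2033,0.15,0,0,0,-0.06,1],[-0.2033,0.15,0,0,0,-0.06,1]]}

```text
time_s: 26.42
tcp_pos: [0.4203, 0.3418, 0.1332]
tool_rot: [-0.001, -0.613, 0.79, -0.0]
wrist_force: [0.3, -0.0, 0.5]
finger_gap: 1.003
gripper_force: 0.0
```

Run:
```python
from h import *
w=wcam("w7"); h,s,v=cv2.split(hsv(w))
u,q=proj(w,[[.4186,.3438,.025]])[0].astype(int)
print("white",u,q,w["img"][q,u],blob(w,((s<60)&(v>110)).astype(np.uint8),(u-80,max(q-80,0),u+80,q+80),.025))
go(.4186,.3438,.028,-.245+np.pi)
```

```text
white 319 236 [242 242 241] (array([0.4195, 0.3465]), array([116.1, 113.5]), np.float64(-0.254))
t26.48 tcp [0.4204 0.3416 0.1336] yaw 2.889 j6 -1.31 gap 1.000 | D [-0.0018  0.0023  0.1056] R [ 0.001 -0.001 -0.007]
```

Run:
```python
from h import *
w=wcam(); h,s,v=cv2.split(hsv(w))
for t in (150,170,200):
  m=cv2.morphologyEx(((s<40)&(v>t)).astype(np.uint8),cv2.MORPH_OPEN,np.ones((15,15),np.uint8))
  print("white",blob(w,m,(230,150,410,330),.025))
```

```text
white (array([0.4394, 0.3567]), array([107.3, 101. ]), np.float64(1.331))
white (array([0.4382, 0.3551]), array([99.4, 98.4]), np.float64(-0.238))
white (array([0.4287, 0.3426]), array([86., 68.]), np.float64(-0.225))
```

View pics/w7.png

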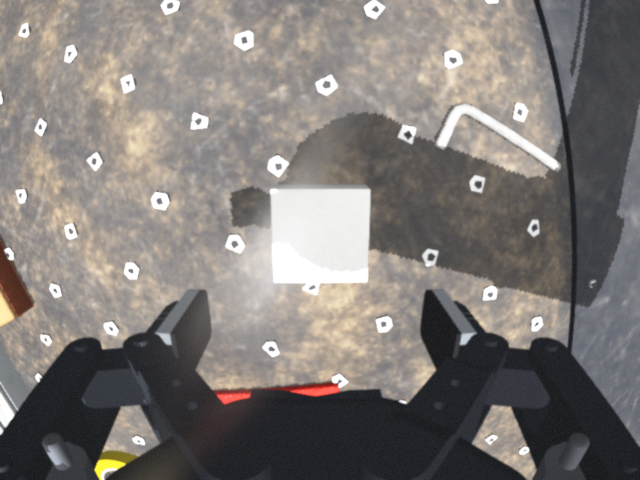

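White block at (270–370, 188–283), centred at (320,235) as predicted and square to the jaws; the pencil is well behind. Descend.

To row units: 0.108 m / 0.3 = 0.36, 0.07 m / 0.3 = 0.2333, -0.005 rad / 4 = -0.0013.

Call:
move_tool:
  increments: {"plan": [[-0.0033,0.0067,0.1,0,0,-0.0013,1],[-0.0033,0.0067,0.2333,0,0,-0.0013,1],[-0.0033,0.0067,0.36,0,0,-0.0013,1],[-0.0033,0.0067,0.36,0,0,-0.0013,1],[-0.0033,0.0067,0.36,0,0,-0.0013,1]]}
  clamp_n: 80

```text
time_s: 27.15
tcp_pos: [0.4198, 0.3443, 0.0283]
tool_rot: [0.001, -0.615, 0.789, -0.0]
wrist_force: [0.7, 0.1, -0.2]
finger_gap: 1.003
gripper_force: 0.0
```

Call:
move_tool:
  increments: {"plan": [[0,0,0,0,0,0,0.4],[0,0,0,0,0,0,0.4],[0,0,0,0,0,0,0.4],[0,0,0,0,0,0,0.4]]}
  clamp_n: 80

```text
time_s: 27.65
tcp_pos: [0.42, 0.3452, 0.0294]
tool_rot: [0.002, -0.615, 0.788, 0.0]
wrist_force: [-0.0, -0.1, 6.4]
finger_gap: 0.718
gripper_force: 85.9
```

Call:
move_tool:
  increments: {"plan": [[0,0,-0.1333,0,0,0,0.4],[0,0,-0.2667,0,0,0,0.4],[0,0,-0.2667,0,0,0,0.4],[0,0,-0.2667,0,0,0,0.4]]}

```text
time_s: 28.15
tcp_pos: [0.4185, 0.3441, 0.1064]
tool_rot: [0.0, -0.615, 0.789, 0.0]
wrist_force: [0.5, 0.1, -1.7]
finger_gap: 0.716
gripper_force: 87.2
```

Run:
```python
from h import *
go(.589,-.0089,.09,.18+np.pi/2)
```

```text
t28.15 tcp [0.4185 0.3441 0.1064] yaw 2.895 j6 -1.30 gap 0.716 | D [ 0.3008 -0.2513  0.016 ] R [1.000e-03 0.000e+00 1.145e+00]
```

To row units: 0.22 m / 0.3 = 0.7333, -0.183 m / 0.3 = -0.61, 0.86 rad / 4 = 0.215.

Call:
move_tool:
  increments: {"plan": [[0.1333,-0.1133,0,0,0,0.035,0.4],[0.2833,-0.2367,0,0,0,0.08,0.4],[0.4333,-0.36,0,0,0,0.125,0.4],[0.5833,-0.4833,0,0,0,0.17,0.4],[0.7333,-0.61,0,0,0,0.215,0.4]]}

```text
time_s: 28.78
tcp_pos: [0.5426, 0.0842, 0.1051]
tool_rot: [-0.001, -0.228, 0.974, 0.0]
wrist_force: [0.9, 0.0, -1.1]
finger_gap: 0.721
gripper_force: 87.1
```

Call:
move_tool:
  increments: {"plan": [[0,0,0,0,0,0.0425,0.4],[0,0,0,0,0,0.0713,0.4],[0,0,0,0,0,0.0713,0.4]]}

```text
time_s: 29.15
tcp_pos: [0.5421, 0.0856, 0.105]
tool_rot: [-0.001, -0.09, 0.996, -0.0]
wrist_force: [-0.4, 0.2, -0.3]
finger_gap: 0.72
gripper_force: 87.2
```

```bash
python3 -c "
from h import *
go(.5897,-.0088,.065,.18+np.pi/2)"
```

```text
t29.15 tcp [0.5421 0.0856 0.105 ] yaw 1.751 j6 -1.91 gap 0.720 | D [-0.0299 -0.1014  0.0399] R [-0.    -0.002  0.   ]
```

To row units: -0.1015 m / 0.3 = -0.3383, -0.05 m / 0.3 = -0.1667.

Call:
move_tool:
  increments: {"plan": [[-0.05,-0.1667,0,0,0,0,0.4],[-0.1,-0.3383,0,0,0,0,0.4],[-0.1,-0.3383,0.0667,0,0,0,0.4],[-0.1,-0.3383,0.1267,0,0,0,0.4],[-0.1,-0.3383,0.1267,0,0,0,0.4]]}

```text
time_s: 29.78
tcp_pos: [0.5886, -0.0078, 0.0655]
tool_rot: [-0.002, -0.091, 0.996, -0.0]
wrist_force: [-0.6, -0.4, -0.3]
finger_gap: 0.719
gripper_force: 87.2
```

Call:
move_tool:
  increments: {"plan": [[0,0,0,0,0,0,0.4]]}

```text
time_s: 29.9
tcp_pos: [0.5904, -0.0076, 0.0688]
tool_rot: [0.0, -0.091, 0.996, -0.0]
wrist_force: [0.1, -0.7, 0.2]
finger_gap: 0.721
gripper_force: 87.2
```

```bash
python3 -c "
from h import *
go(.5897,-.0088,.039,.18+np.pi/2)"
```

```text
t29.90 tcp [ 0.5904 -0.0076  0.0688] yaw 1.753 j6 -1.72 gap 0.721 | D [ 0.0009 -0.001   0.0298] R [-0.     0.     0.002]
```

To row units: 0.029 m / 0.3 = 0.0967, 0.025 m / 0.3 = 0.0833.

Call:
move_tool:
  increments: {"plan": [[0,-0.0033,0.04,0,0,0,0.4],[0,-0.0033,0.0667,0,0,0,0.4],[0,-0.0033,0.0833,0,0,0,0.4],[0,-0.0033,0.0967,0,0,0,0.4],[0,-0.0033,0.0967,0,0,0,0.4]]}

```text
time_s: 30.52
tcp_pos: [0.5908, -0.0095, 0.0396]
tool_rot: [0.0, -0.09, 0.996, -0.0]
wrist_force: [-0.1, -0.4, 0.6]
finger_gap: 0.721
gripper_force: 87.4
```

```bash
python3 -c "
from h import *
go()"
```

```text
t30.52 tcp [ 0.5908 -0.0095  0.0396] yaw 1.751 j6 -1.71 gap 0.721 | D [0. 0. 0.] R [-0.  0.  0.]
```

To row units: -0.11 m / 0.3 = -0.3667, -0.05 m / 0.3 = -0.1667.

Call:
move_tool:
  increments: {"plan": [[0,0,0,0,0,0,0.8],[0,0,0,0,0,0,0.9],[0,0,0,0,0,0,0.95],[0,0,-0.1667,0,0,0,0.95],[0,0,-0.3667,0,0,0,0.9]]}

```text
time_s: 31.15
tcp_pos: [0.5897, -0.0096, 0.1493]
tool_rot: [-0.002, -0.09, 0.996, -0.0]
wrist_force: [1.3, -0.0, 1.1]
finger_gap: 0.903
gripper_force: 0.0
```

Call:
move_tool:
  increments: {"plan": [[0,0,-0.1667,0,0,0,0.8],[0,0,-0.3333,0,0,0,0.6],[0,0,-0.3333,0,0,0,0.6]]}

```text
time_s: 31.52
tcp_pos: [0.5921, -0.0096, 0.255]
tool_rot: [0.005, -0.09, 0.996, 0.0]
wrist_force: [0.8, 0.3, -0.1]
finger_gap: 0.599
gripper_force: 0.0
```

Run:
```python
from h import *
go(.4698,-.3800,.25,.178+np.pi/2)
```

```text
t31.52 tcp [ 0.5921 -0.0096  0.255 ] yaw 1.750 j6 -1.71 gap 0.599 | D [ 0.1865 -0.3426  0.0035] R [-0.     0.009  0.002]
```

To row units: -0.26 m / 0.3 = -0.8667, -0.21 m / 0.3 = -0.7.

Call:
move_tool:
  increments: {"plan": [[0.09,-0.1667,0,0,0,0,0.6],[0.1833,-0.3333,0,0,0,0,0.6],[0.28,-0.5167,0,0,0,0,0.6],[0.38,-0.7,0,0,0,0,0.6],[0.4667,-0.8667,0,0,0,0,0.6]]}

```text
time_s: 32.15
tcp_pos: [0.4982, -0.292, 0.2487]
tool_rot: [-0.0, -0.09, 0.996, 0.0]
wrist_force: [0.3, 0.3, -0.3]
finger_gap: 0.602
gripper_force: 0.0
```

Call:
move_tool:
  increments: {"plan": [[0.0833,-0.15,0,0,0,0,0.6],[0.1567,-0.2767,0,0,0,0,0.6],[0.1567,-0.2767,0,0,0,0,0.6],[0.1567,-0.2767,0,0,0,0,0.6]]}

```text
time_s: 32.65
tcp_pos: [0.4678, -0.3802, 0.2485]
tool_rot: [-0.0, -0.09, 0.996, 0.0]
wrist_force: [-0.9, 0.8, 0.1]
finger_gap: 0.601
gripper_force: 0.0
```

Run:
```python
from h import *
c=cam("top"); s_=cam("side"); 
im=np.vstack([cv2.resize(x,(560,420 if 0 else 300)) for x in (c["img"][200:350,350:630],s_["img"][90:240,280:560])])
cv2.imwrite("pics/chk.png",im[:,:,::-1])
h,s,v=cv2.split(hsv(c))
print("cover",blob(c,((h>15)&(h<35)&(s>40)&(v>90)).astype(np.uint8),(500,150,640,400),.054))
print("white",blob(c,((s<40)&(v>150)).astype(np.uint8),(370,215,430,275),.035))
w=((h>4)&(h<22)&(s>60)&(v>60)).astype(np.uint8)
print(proj(c,[[.4825,-.0283,.028],[.4872,-.1175,.04]]))
go(.4698,-.3800,.080,.178+np.pi/2)
wc=wcam(); H=hsv(wc)[...,2]; u,q=proj(wc,[[.4708,-.3783,.084]])[0].astype(int); print(u,q,"knob",blob(wc,(H<110).astype(np.uint8),(u-35,q-50,u+35,q+50),.084))
```

```text
cover (array([ 0.4703, -0.3779]), array([247. , 191.4]), np.float64(0.177))
white (array([ 0.5897, -0.0085]), array([64.8, 64.5]), np.float64(-1.393))
[[414.59222435 293.32823026]
 [456.10969197 289.91272765]]
t32.75 tcp [ 0.4683 -0.3795  0.249 ] yaw 1.752 j6 -1.04 gap 0.598 | D [-0.0014 -0.0008  0.169 ] R [ 0.    -0.     0.003]
315 218 knob (array([ 0.4657, -0.3777]), array([46.5, 18. ]), np.float64(0.181))
```

View pics/chk.png

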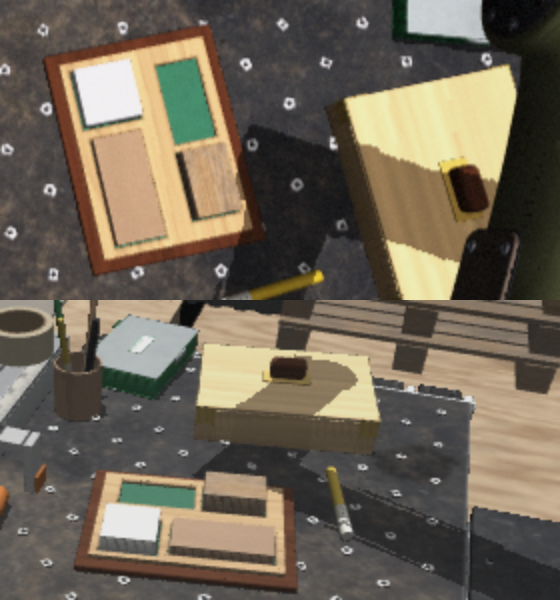

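All three blocks are seated in their recesses (oak's recess empty, oak absent); cover and marker as expected. Grip the knob.

To row units: 0.169 m / 0.3 = 0.5633, 0.15 m / 0.3 = 0.5, 0.003 rad / 4 = 0.0008.

Call:
move_tool:
  increments: {"plan": [[-0.0067,0,0.1667,0,0,0.0008,0.6],[-0.0067,0,0.3333,0,0,0.0008,0.6],[-0.0067,0,0.5,0,0,0.0008,0.6],[-0.0067,0,0.5633,0,0,0.0008,0.6],[-0.0067,0,0.5633,0,0,0.0008,0.5]]}
  clamp_n: 120

```text
time_s: 33.42
tcp_pos: [0.4698, -0.3796, 0.08]
tool_rot: [-0.001, -0.089, 0.996, 0.0]
wrist_force: [-0.3, 0.3, -0.1]
finger_gap: 0.498
gripper_force: 0.0
```

Call:
move_tool:
  increments: {"plan": [[0,0,0,0,0,0,0.5],[0,0,0,0,0,0,0],[0,0,0,0,0,0,0],[0,0,0,0,0,0,0],[0,0,0,0,0,0,0]]}
  clamp_n: 120

```text
time_s: 34.05
tcp_pos: [0.471, -0.3806, 0.083]
tool_rot: [0.002, -0.088, 0.996, -0.001]
wrist_force: [-1.0, 1.5, 6.3]
finger_gap: 0.25
gripper_force: 119.1
```

```bash
python3 -c "
from h import *
go(.529,-.062,.2,.18+np.pi/2)"
```

```text
t34.05 tcp [ 0.471  -0.3806  0.083 ] yaw 1.748 j6 -1.05 gap 0.250 | D [-0.1136  0.303  -0.1174] R [-0.003  0.003 -0.003]
```

Call:
move_tool:
  increments: {"plan": [[0,0,-0.1,0,0,0,0],[0,0,-0.2333,0,0,0,0],[0,0,-0.4,0,0,0,0],[0,0,-0.4,0,0,0,0],[0,0,-0.4,0,0,0,0]]}

```text
time_s: 34.67
tcp_pos: [0.4696, -0.3793, 0.1987]
tool_rot: [-0.001, -0.088, 0.996, 0.001]
wrist_force: [-0.4, 0.4, -6.0]
finger_gap: 0.242
gripper_force: 118.8
```

Run:
```python
from h import *
go(.529,-.062,.2,.18+np.pi/2)
```

```text
t34.67 tcp [ 0.4696 -0.3793  0.1987] yaw 1.747 j6 -1.05 gap 0.242 | D [-0.1143  0.3019 -0.0006] R [ 0.002 -0.001 -0.003]
```

To row units: 0.24 m / 0.3 = 0.8, 0.19 m / 0.3 = 0.6333.

Call:
move_tool:
  increments: {"plan": [[-0.05,0.1333,0,0,0,0,0],[-0.1133,0.3,0,0,0,0,0],[-0.1767,0.4667,0,0,0,0,0],[-0.24,0.6333,0,0,0,0,0],[-0.3,0.8,0,0,0,0,0]]}
  clamp_n: 120

```text
time_s: 35.3
tcp_pos: [0.5154, -0.126, 0.1977]
tool_rot: [-0.002, -0.088, 0.996, 0.001]
wrist_force: [0.2, -0.3, -4.5]
finger_gap: 0.247
gripper_force: 119.1
```

Call:
move_tool:
  increments: {"plan": [[-0.05,0.1333,0,0,0,-0.0008,0],[-0.081,0.2067,0,0,0,-0.0008,0],[-0.081,0.2067,0.1667,0,0,-0.0008,0],[-0.081,0.2067,0.2333,0,0,-0.0008,0],[-0.081,0.2067,0.2333,0,0,-0.0008,0]]}
  clamp_n: 120

```text
time_s: 35.92
tcp_pos: [0.5278, -0.0631, 0.1277]
tool_rot: [-0.003, -0.09, 0.996, -0.0]
wrist_force: [0.6, 0.3, -3.2]
finger_gap: 0.248
gripper_force: 119.0
```

Run:
```python
from h import *
c=cam("top","t6");s0=env.get_state(); h,s,v=cv2.split(hsv(c))
z=s0["tcp_pos"][2]-.0815+.054
print(z,"cover",blob(c,((h>15)&(h<35)&(s>40)&(v>90)).astype(np.uint8),(360,180,510,360),z))
H=hsv(c); S=cam("side","s6")
go(.529,-.0617,.091,.18+np.pi/2)
```

```text
0.10262159558118611 cover (array([0.4633, 0.0515]), array([248. , 120.7]), np.float64(0.101))
t36.02 tcp [ 0.5298 -0.0632  0.1315] yaw 1.750 j6 -1.65 gap 0.248 | D [0.0005 0.0017 0.0405] R [-0.001  0.001 -0.001]
```

To row units: 0.026 m / 0.3 = 0.0867, 0.02 m / 0.3 = 0.0667.

Call:
move_tool:
  increments: {"plan": [[0,0.005,0.0333,0,0,0,0],[0,0.005,0.0667,0,0,0,0],[0,0.005,0.0867,0,0,0,0],[0,0.005,0.0867,0,0,0,0]]}
  clamp_n: 120

```text
time_s: 36.52
tcp_pos: [0.5286, -0.0612, 0.1035]
tool_rot: [-0.001, -0.09, 0.996, -0.0]
wrist_force: [1.0, -0.6, -4.8]
finger_gap: 0.248
gripper_force: 119.2
```

```bash
python3 -c "
from h import *
go(.529,-.0617,.092,.18+np.pi/2)"
```

```text
t36.52 tcp [ 0.5286 -0.0612  0.1035] yaw 1.751 j6 -1.65 gap 0.248 | D [-0.0003 -0.0006  0.0115] R [ 0.    -0.001 -0.   ]
```

To row units: 0.011 m / 0.3 = 0.0367, 0.008 m / 0.3 = 0.0267.

Call:
move_tool:
  increments: {"plan": [[0,-0.0017,0.0133,0,0,0,0],[0,-0.0017,0.0267,0,0,0,0],[0,-0.0017,0.0367,0,0,0,0],[0,-0.0017,0.0367,0,0,0,0],[0,-0.0017,0.0367,0,0,0,0]]}
  clamp_n: 120

```text
time_s: 37.15
tcp_pos: [0.5291, -0.0616, 0.0933]
tool_rot: [0.0, -0.09, 0.996, 0.0]
wrist_force: [0.8, 0.7, -4.1]
finger_gap: 0.247
gripper_force: 119.2
```

```bash
python3 -c "
from h import *
go(.529,-.0617,.0915,.18+np.pi/2)"
```

```text
t37.15 tcp [ 0.5291 -0.0616  0.0933] yaw 1.751 j6 -1.65 gap 0.247 | D [ 0.0001 -0.0001  0.0018] R [ 0.  0. -0.]
```

To row units: 0.002 m / 0.3 = 0.0067.

Call:
move_tool:
  increments: {"plan": [[0,0,0.0067,0,0,0,0],[0,0,0.0067,0,0,0,0]]}

```text
time_s: 37.4
tcp_pos: [0.5295, -0.0617, 0.093]
tool_rot: [0.001, -0.09, 0.996, -0.0]
wrist_force: [-4.4, 1.3, 5.7]
finger_gap: 0.246
gripper_force: 120.4
```

Call:
move_tool:
  increments: {"plan": [[0,0,0,0,0,0,0.25],[0,0,0,0,0,0,0.4],[0,0,0,0,0,0,0.55],[0,0,-0.0667,0,0,0,0.6],[0,0,-0.2667,0,0,0,0.6]]}

```text
time_s: 38.02
tcp_pos: [0.5275, -0.0617, 0.1687]
tool_rot: [-0.003, -0.09, 0.996, -0.0]
wrist_force: [1.1, -0.1, 0.2]
finger_gap: 0.604
gripper_force: 0.0
```

Call:
move_tool:
  increments: {"plan": [[0.0667,-0.2,-0.2,0,0,0,0.6],[0.1333,-0.4,-0.3333,0,0,0,0.6],[0.2,-0.6,-0.3333,0,0,0,0.6],[0.2667,-0.8,-0.3333,0,0,0,0.6],[0.2667,-0.9333,-0.3333,0,0,0,0.6]]}

```text
time_s: 38.65
tcp_pos: [0.4998, -0.3438, 0.2723]
tool_rot: [0.001, -0.09, 0.996, -0.001]
wrist_force: [1.5, 0.8, 1.1]
finger_gap: 0.605
gripper_force: 0.0
```

Run:
```python
from h import *
c=cam("top","t7"); h,s,v=cv2.split(hsv(c))
print("cover",blob(c,((h>15)&(h<35)&(s>40)&(v>90)).astype(np.uint8),(365,200,500,345),.064))
print("knob",blob(c,(v<110).astype(np.uint8),(420,250,448,290),.094))
wood=((h>4)&(h<22)&(s>60)&(v>90)).astype(np.uint8)
print("sand",blob(c,wood,(230,155,300,210),.03), "marker",blob(c,((h>18)&(h<32)&(s>150)&(v>110)).astype(np.uint8),(400,340,560,430),.0085))
print(int(((s<40)&(v>170))[304:350,224:272].sum()))
S=cam("side","s7"); h,s,v=cv2.split(hsv(S))
for z in (.064,.067): print("side cover",z,blob(S,((h>15)&(h<35)&(s>40)&(v>185)).astype(np.uint8),(310,150,440,240),z))
```

```text
cover (array([ 0.5283, -0.0604]), array([246.3, 190.3]), np.float64(0.182))
knob (array([ 0.5257, -0.0572]), array([47.2, 25.7]), np.float64(0.178))
sand (array([0.7511, 0.3002]), array([111.3,  60.9]), np.float64(-1.42)) marker (array([ 0.3693, -0.1937]), array([68.5, 12.9]), np.float64(-1.312))
38
side cover 0.064 (array([ 0.5274, -0.0645]), array([241.5, 187.9]), np.float64(0.185))
side cover 0.067 (array([ 0.5266, -0.0602]), array([240.3, 187. ]), np.float64(0.185))
```

Run:
```python
from h import *
for a,(n,roi) in {"top0":("top",(365,200,500,345)),"t7":("top",(365,200,500,345)),"side0":("side",(310,150,440,240)),"s7":("side",(310,150,440,240))}.items():
    c=cam(n); c["img"]=cv2.imread(f"pics/{a}.png")[:,:,::-1].copy(); h,s,v=cv2.split(hsv(c))
    print(a,blob(c,((h>15)&(h<35)&(s>40)&(v>(150 if n=="top" else 185))).astype(np.uint8),roi,.064))
```

```text
top0 (array([ 0.5296, -0.061 ]), array([243.8, 188.6]), np.float64(0.181))
t7 (array([ 0.5287, -0.0601]), array([244.1, 189. ]), np.float64(0.179))
side0 (array([ 0.5284, -0.0648]), array([242.4, 188.7]), np.float64(0.183))
s7 (array([ 0.5274, -0.0645]), array([241.5, 187.9]), np.float64(0.185))
```

Call:
move_tool:
  increments: {"plan": [[0,0,0,0,0,0,0.6],[0,0,0,0,0,0,0.6],[0,0,0,0,0,0,0.6]]}

```text
time_s: 39.33
tcp_pos: [0.5003, -0.341, 0.2712]
tool_rot: [0.0, -0.09, 0.996, -0.0]
wrist_force: [-0.4, -0.5, -0.7]
finger_gap: 0.6
gripper_force: 0.0
```

```bash
python3 -c "
from bench import env, capture
print(env.sign_off())"
```

```text
the job is handed in; nothing more can be done
None
```

I handed the job in at 39 s: the three blocks on the table (small, mdf and white; oak was absent) are in their recesses, the marker is on the table, and the cover is back down square on the case to within about 1 mm by the cameras, but the sign-off returned no verdict.

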